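# Weigh and tip retired power adapters

### The job

Weigh out the retired power adapters for recycling: slide the scale's transport lock all the way to its released end, lay every black power adapter on the pan and let go so that all of them rest on the level pan together, then lift the pan by its handle up to its 60-degree stop and hold it there for two seconds so that they all slide into the carton. Lower the pan back to level, see that every adapter lies inside the carton, and only then slide the transport lock fully back to its locked end; never tip the pan while the lock is not released, and do not disturb the other things on the bench.

Things in the scene. Friction and masses are not known exactly. Their poses are not given: they have to be found in the camera images.
- adapter1: loose black plastic laptop power adapter, a plain oblong block 40 (x) x 80 (y) x 28 (z) mm with a small white paper label on top, 200 g; it starts flat on the table. Origin: centre of its underside, z up out of the label. There are 2 to 4 of them; absent ones read None from the start
- adapter2: loose black plastic laptop power adapter, a plain oblong block 40 (x) x 80 (y) x 28 (z) mm with a small white paper label on top, 200 g; it starts flat on the table. Origin: centre of its underside, z up out of the label. There are 2 to 4 of them; absent ones read None from the start
- adapter3: loose black plastic laptop power adapter, a plain oblong block 40 (x) x 80 (y) x 28 (z) mm with a small white paper label on top, 200 g; it starts flat on the table. Origin: centre of its underside, z up out of the label. There are 2 to 4 of them; absent ones read None from the start
- adapter4: loose black plastic laptop power adapter, a plain oblong block 40 (x) x 80 (y) x 28 (z) mm with a small white paper label on top, 200 g; it starts flat on the table. Origin: centre of its underside, z up out of the label. There are 2 to 4 of them; absent ones read None from the start
- scale: grey bench scale with a tipping steel pan, fixed; place and heading vary. Origin: on the table under the pan's middle; x away from the robot (at heading 0), y towards the pan's handle; the carton lies on its -y side. The block under the pan is 90 mm high; a 40 mm high ledge on the near side (x = -190 to -120 mm) carries the display and the transport lock
- pan (a joint): tilt of the pan, rad: 0 = level; 1.05 (60 degrees) = tipped against its stop. Hinge line along the scale's x at its y = -100 mm, z = 100 mm: the pan's open lip. Lifting the handle (+y side) makes things slide off the lip into the carton. The hinge is heavily damped: a released pan sinks back to level. Pan 0.4 kg
- pan_in (a point): centre of the pan's flat floor (100 mm above the table, 100 mm from the hinge line); axes as the scale's, tipping with the pan. Inside, the pan is 206 mm (x) by 200 mm (y), open at its -y lip, with 38 mm high, 4 mm thick walls on the other three sides
- pan_handle (a point): where to hold the pan's black straight handle: a bar 14 mm wide (x), 18 mm high, sticking out 78 mm from the back (+y) wall; this point is on its centre line, 258 mm from the hinge line, 22 mm above the floor's level, 26 mm from the bar's free end, with nothing beneath it. Axes as pan_in
- lock (a joint): transport lock slide, m: 0 = locked (grip at the end nearest the carton), 0.06 = released (at the end nearest the pan's handle side). It slides along the scale's +y with about 2 N of friction and stays where it is left
- lock_top (a point): top centre of the lock's black upright grip, 95 mm above the table; the grip is 28 mm (x) by 20 mm (y) and stands 40 mm high on its aluminium track, on the scale's near ledge 155 mm from the scale's origin (50 mm in front of the pan's side wall)
- carton_in (a point): centre of the inner floor of the open brown cardboard carton under the pan's lip, 5 mm above the table; fixed. Outside 250 (x) x 200 (y) x 70 mm high, walls 5 mm; axes are roughly the scale's

How it is judged:
On the way, in this order (a step that is already met when the one before it is completed fails the run):
1. the transport lock is at its released end (within 5 mm) (value of joint lock above 0.055 m), for 0.1 s.
2. every adapter present rests, released, on the level pan (x of adapter1 in the frame of pan_in between -0.103 and 0.103 m and y of adapter1 in the frame of pan_in between -0.1 and 0.103 m and z of adapter1 in the frame of pan_in between -0.01 and 0.075 m and x of adapter2 in the frame of pan_in between -0.103 and 0.103 m and y of adapter2 in the frame of pan_in between -0.1 and 0.103 m and z of adapter2 in the frame of pan_in between -0.01 and 0.075 m and x of adapter3 in the frame of pan_in between -0.103 and 0.103 m and y of adapter3 in the frame of pan_in between -0.1 and 0.103 m and z of adapter3 in the frame of pan_in between -0.01 and 0.075 m and x of adapter4 in the frame of pan_in between -0.103 and 0.103 m and y of adapter4 in the frame of pan_in between -0.1 and 0.103 m and z of adapter4 in the frame of pan_in between -0.01 and 0.075 m and linear speed of each of adapter1, adapter2, adapter3, adapter4 below 0.04 m/s and contact force between the fingers and adapter1 below 0.2 N and contact force between the fingers and adapter2 below 0.2 N and contact force between the fingers and adapter3 below 0.2 N and contact force between the fingers and adapter4 below 0.2 N and value of joint pan below 0.04 rad and value of joint lock above 0.05 m), for 0.3 s.
3. the pan is tipped to its stop (at least 54 of 60 degrees) and held there (value of joint pan above 0.945 rad), for 1.2 s.
4. the pan is level again and every adapter lies inside the carton (value of joint pan below 0.04 rad and x of adapter1 in the frame of carton_in between -0.122 and 0.122 m and y of adapter1 in the frame of carton_in between -0.097 and 0.097 m and z of adapter1 in the frame of carton_in between -0.02 and 0.068 m and x of adapter2 in the frame of carton_in between -0.122 and 0.122 m and y of adapter2 in the frame of carton_in between -0.097 and 0.097 m and z of adapter2 in the frame of carton_in between -0.02 and 0.068 m and x of adapter3 in the frame of carton_in between -0.122 and 0.122 m and y of adapter3 in the frame of carton_in between -0.097 and 0.097 m and z of adapter3 in the frame of carton_in between -0.02 and 0.068 m and x of adapter4 in the frame of carton_in between -0.122 and 0.122 m and y of adapter4 in the frame of carton_in between -0.097 and 0.097 m and z of adapter4 in the frame of carton_in between -0.02 and 0.068 m and linear speed of each of adapter1, adapter2, adapter3, adapter4 below 0.04 m/s and contact force between the fingers and adapter1 below 0.2 N and contact force between the fingers and adapter2 below 0.2 N and contact force between the fingers and adapter3 below 0.2 N and contact force between the fingers and adapter4 below 0.2 N), for 0.2 s.
At the end, for the whole second after the job is handed in: Every adapter present lies inside the carton, below its rim; the pan is level (within 2 degrees); the transport lock is within 6 mm of its locked end (value of joint pan below 0.04 rad and value of joint lock below 0.006 m and x of adapter1 in the frame of carton_in between -0.122 and 0.122 m and y of adapter1 in the frame of carton_in between -0.097 and 0.097 m and z of adapter1 in the frame of carton_in between -0.02 and 0.068 m and x of adapter2 in the frame of carton_in between -0.122 and 0.122 m and y of adapter2 in the frame of carton_in between -0.097 and 0.097 m and z of adapter2 in the frame of carton_in between -0.02 and 0.068 m and x of adapter3 in the frame of carton_in between -0.122 and 0.122 m and y of adapter3 in the frame of carton_in between -0.097 and 0.097 m and z of adapter3 in the frame of carton_in between -0.02 and 0.068 m and x of adapter4 in the frame of carton_in between -0.122 and 0.122 m and y of adapter4 in the frame of carton_in between -0.097 and 0.097 m and z of adapter4 in the frame of carton_in between -0.02 and 0.068 m); the robot touches nothing.
It fails at once if the pan is tipped more than 8 degrees while the transport lock is not released (value of joint pan above 0.14 rad and value of joint lock below 0.045 m).
It fails at once if another thing on the bench is pushed more than 50 mm away (distance of any of keyboard, power_strip, mouse, dock, tape, webcam, handset from where it was at the start of the episode above 0.05 m).
Of adapter1, adapter2, adapter3, adapter4 only 2 to 4 are there at a start; the rules pass over those that are not, and their reading is None.
At some moment in a run one of adapter1, adapter2, adapter3, adapter4 may be knocked a few centimetres aside while the robot is not near it.
Once in a run the grip may slacken for a moment while it holds something.
It also fails if it takes over 210 s, if anything falls off the work surface, if the arm or the gripper's body presses on something with over 40 N, if the wrist force passes 120 N, or if a joint passes its speed limit or range.

### The arm

A 6-joint arm with a two-finger parallel gripper is mounted at the origin on the work surface. World frame = base frame: x ahead of the robot, y to its left, z up, the work surface at z = 0. Lengths are in m, angles in rad, forces in N, time in s.
With the tool pointing down it reaches from about 0.25 to 0.85 m from the base axis. Payload 12.5 kg.
Tool frame: the origin (TCP) lies at the very end of the fingers, on their centre line; the grasp point (between the pads) lies robot.grasp_offset behind it (robot.grasp_offset is the distance from the TCP to the grasp point, in m); z points along the fingers, y is the direction in which the jaws open and shut (so a half turn about z gives the same grasp; the last joint's range is limited). The gripper opens to 93 mm and grips with 3 to 60 N. Pads are 15 mm wide; open, the fingers measure 128 mm over their backs; the gripper's body (75 mm by 188 mm) begins 65 mm behind the grasp point.
Start: joints at [1.201, 0.351, 1.652, -0, 1.139, -0.085], TCP at [0.154, 0.528, 0.219] pointing down, gripper open.
Joint ranges: [-2.75, 2.75], [-0.79, 2.1], [0.01, 2.65], [-1.57, 4.71], [0.07, 3.14], [-2.87, 2.87]. Speed limits (rad/s): [2.22, 2.22, 2.79, 3.14, 3.14, 3.14].

### API

Orientations are given as a 3x3 rotation matrix whose columns are the frame's x, y, z axes.
In Python, from plant import sensors, read_camera, calibration, robot, trace gives the robot as it stands. The module is installed in compiled form; this text tells all that it offers.
- The arm moves only by the shell command python3 -m crank 'ROWS' [FORCE]. ROWS is JSON, one flat list of numbers, 7 for each row, row after row: the shift along the tool's x, y, z in m, then the turn, a rotation vector about the tool's x, y, z in rad, then the finger opening in m, from 0 to 0.093. In form: [dx, dy, dz, rx, ry, rz, jaw, dx, dy, dz, rx, ry, rz, jaw, ...]. A call has 1 to 8 rows; each row is the pose to reach, as a shift and turn from the pose measured when the call began, along the tool's axes at that moment; what a row does not reach only later rows make up. A row lasts 1/8 s, in which the tool goes at most 62.5 mm and 10.7 degrees, less where a joint would pass 70% of its speed; a pose out of reach is approached as far as the arm can. A call with a gripper value outside its range is refused whole. The fingers move at their own pace and stop on an object; FORCE is the grip in N (left out, the last holds). Time passes only in rows, so rows that repeat a pose let the fingers close. It gives the time, the measured TCP pose, the force and the opening at its end, in the units of the state.
- sensors.sense(): the state, without advancing time (a new reading comes with each control period).
- read_camera(name): name is "scene" or "top" or "wrist"; returns (picture, depth): 400x640x3 uint8, red, green, blue; 400x640 float32, m along the optical axis (not along the pixel's ray), 0 where there is no reading.
- calibration(name): a dict with "fx", "fy", "cx", "cy" (pixels), "R" (3x3) and "t" (3): a world point X has camera coordinates R X + t. Camera axes: x right, y down, z forward; pixel columns grow to the right and rows downward; lengths in m; the calibration is good to about 2 mm. A picture is of the moment at which its call begins: read the wrist's pose just before it. calibration takes no time and is no camera call; for the wrist camera it gives the pose at the moment of the call.
- robot.close_job(): hands the job in, once; it reports no verdict.
Trained networks look in the newest picture that a camera, given by its name, has taken for a name from the list of things; names that differ only in an ending like _2 or _b are one class to them, and where a whole thing is asked for, a point or a joint stands for the part that bears it (a point fixed in the world has none). Each returns a list of dicts, best first, with "p" (0 to 1); they miss things now and then, are a little off and sometimes report something else, mostly with a low value. They report only what shows in the picture. A call takes as long as a camera call.
- trace(camera, query): "mask" (400x640 bool, what is visible of it) and "box" ([left, top, right, bottom] in pixels, round what is visible of it).
The state is a dict: "t": time; "joints": joint angles; "qvel": joint speeds; "joint_torque": joint torques, N m; "ee_pos": TCP position; "ee_rot": TCP orientation; "contact_force": force on the tool from outside, world axes, zero at the start; "moment": the same for the moment, N m; "gripper_width": opening from 0.0 (shut) to 1.0 (fully open).
Only numpy, scipy, OpenCV 4.12 (cv2) and the standard library are available. Lean on these libraries where they do the work, as an engineer would, in place of code of your own. Each camera call takes 0.05 s, during which the arm holds its last target.

## Working session

There is one attempt and no reset: what is moved stays moved. The work goes in short steps, Python scripts to look and compute and a shell command to move; the robot and the scene stay as the last step left them, time stands still between calls to the robot, and variables do not carry over. Pictures are saved under pics/ and viewed, and the job is handed in when it is done.

```bash
mkdir -p pics; ls; cat > h.py <<'E'
import numpy as np, cv2
from plant import sensors, read_camera, calibration, robot, trace
def shot(cam,fn):
    c=calibration(cam); im,d=read_camera(cam)
    cv2.imwrite('pics/'+fn,im[:,:,::-1]); return im,d,c
def pts(d,c,mask=None):
    v,u=np.nonzero((d>0)&(mask if mask is not None else True))
    z=d[v,u]; X=np.c_[(u-c['cx'])*z/c['fx'],(v-c['cy'])*z/c['fy'],z]
    return (X-np.array(c['t']))@np.array(c['R']),u,v
E
python3 - <<'E'
from h import *
s=sensors.sense();print(s['t'],s['ee_pos'],s['ee_rot'],s['gripper_width'],robot.grasp_offset)
for n in ('scene','top'):
    im,d,c=shot(n,n+'0.png')
    for q in ('adapter1','scale','pan','lock','carton_in','pan_handle','keyboard'):
        try:
            for r in trace(n,q):
                P,u,v=pts(d,c,r['mask']); print(n,q,round(r['p'],2),np.round(r['box']),np.round(np.median(P,0),3),np.round(np.percentile(P,2,axis=0),3),np.round(np.percentile(P,98,axis=0),3))
        except Exception as e: print(q,e)
E
```

```text
pics
0.0 [0.15437741 0.52753528 0.21810392] [[-9.59720682e-01  2.80955565e-01 -4.27654110e-04]
 [ 2.80955869e-01  9.59720086e-01 -1.07547709e-03]
 [ 1.08266965e-04 -1.15230954e-03 -9.99999330e-01]] 1.0009300680266144 0.0188
scene adapter1 0.72 [236. 180. 253. 202.] [ 0.606 -0.231  0.028] [ 0.569 -0.274  0.001] [ 0.637 -0.198  0.033]
scene adapter1 0.57 [242. 135. 266. 155.] [ 0.46  -0.333  0.027] [ 0.421 -0.378 -0.001] [ 0.483 -0.297  0.033]
scene scale 0.55 [302. 203. 431. 320.] [0.553 0.218 0.1  ] [0.367 0.104 0.007] [0.667 0.323 0.139]
scene pan 0.98 [309. 202. 421. 307.] [0.547 0.216 0.101] [0.438 0.108 0.097] [0.655 0.339 0.139]
scene lock 0.44 [399. 215. 408. 232.] [0.395 0.227 0.093] [0.33  0.21  0.001] [0.407 0.236 0.099]
scene carton_in 0.56 [255. 170. 362. 273.] [ 0.542 -0.009  0.009] [ 0.389 -0.092  0.002] [0.695 0.091 0.073]
scene pan_handle 0.68 [311. 203. 421. 307.] [0.547 0.216 0.101] [0.439 0.108 0.097] [0.656 0.334 0.139]
keyboard it knows: adapter, carton_in, lock, lock_top, pan, pan_handle, pan_in, scale
top adapter1 0.83 [397. 161. 430. 188.] [ 0.6   -0.235  0.028] [ 0.569 -0.271  0.008] [ 0.63  -0.199  0.032]
top adapter1 0.74 [435. 217. 472. 240.] [ 0.455 -0.337  0.028] [ 0.434 -0.374  0.016] [ 0.478 -0.299  0.032]
top scale 0.84 [156. 140. 294. 274.] [0.514 0.211 0.1  ] [0.362 0.099 0.013] [0.651 0.318 0.139]
top pan 0.91 [159. 142. 283. 241.] [0.549 0.215 0.101] [0.44  0.107 0.097] [0.651 0.336 0.139]
top lock 0.53 [222. 254. 236. 265.] [0.39  0.221 0.094] [0.376 0.215 0.055] [0.404 0.233 0.098]
top carton_in 0.85 [275. 138. 359. 273.] [0.526 0.004 0.007] [ 0.371 -0.088  0.002] [0.685 0.1   0.072]
top carton_in 0.73 [158. 144. 284. 240.] [0.549 0.215 0.101] [0.44  0.107 0.097] [0.651 0.329 0.139]
top pan_handle 0.8 [154. 139. 282. 244.] [0.549 0.215 0.101] [0.44  0.107 0.097] [0.651 0.328 0.139]
keyboard it knows: adapter, carton_in, lock, lock_top, pan, pan_handle, pan_in, scale
```

View pics/top0.png

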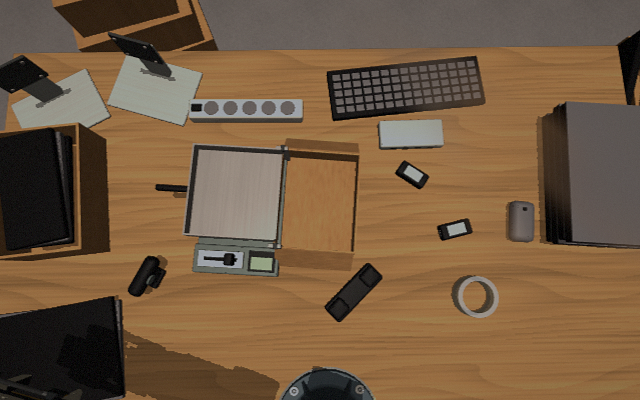

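View pics/scene0.png

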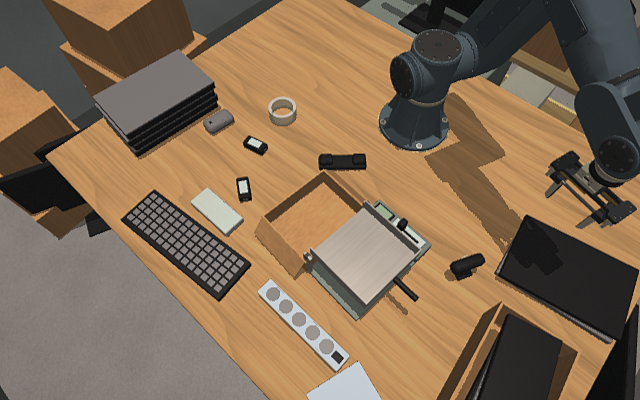

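The top view shows two labelled adapters at px (412,174) and (455,229). The scale is at about (235,205), its handle at (170,188) and the lock grip at (230,259). The carton is at (320,205). The handset, webcam and tape are distractors. Next I fit the poses.

```bash
python3 - <<'E'
from h import *
def rect(P):
    (c,s,a)=cv2.minAreaRect((P[:,:2]*1000).astype(np.float32)); return np.round(c,1),np.round(s,1),round(a,1)
for n in ('top','scene'):
    im,d,c=shot(n,n+'1.png')
    P,u,v=pts(d,c)
    for r in trace(n,'adapter1'):
        Q,_,_=pts(d,c,r['mask']); Q=Q[(Q[:,2]>.022)&(Q[:,2]<.036)]; print(n,'ad',r['p'],rect(Q),len(Q))
    # pan rim & floor
    b=(P[:,0]>.4)&(P[:,0]<.7)&(P[:,1]>.08)&(P[:,1]<.45)
    rim=P[b&(P[:,2]>.13)&(P[:,2]<.145)]; print('rim',rect(rim),len(rim))
    fl=P[b&(P[:,2]>.095)&(P[:,2]<.105)]; print('floor',rect(fl),len(fl))
    h=P[b&(P[:,1]>.338)&(P[:,2]>.1)]; print('handle',len(h),np.round(h.mean(0),3),rect(h), h[:,2].max())
    L=P[(P[:,0]>.36)&(P[:,0]<.43)&(P[:,1]>.15)&(P[:,1]<.3)&(P[:,2]>.085)&(P[:,2]<.1)]; print('lock',len(L),np.round(L.mean(0),3),rect(L))
    C=P[(P[:,0]>.36)&(P[:,0]<.72)&(P[:,1]>-.13)&(P[:,1]<.11)&(P[:,2]>.064)&(P[:,2]<.078)]; print('carton rim',rect(C),len(C))
E
```

```text
top ad 0.8 (array([ 456.2, -338.1]), array([39.8, 80.6]), 12.7) 484
top ad 0.67 (array([ 602.1, -236.3]), array([78.4, 39.8]), 53.3) 440
rim (array([547.6, 244.4]), array([281.5, 215. ]), 85.5) 818
floor (array([534. , 199.8]), array([216. , 269.2]), 85.5) 7273
handle 140 [0.555 0.362 0.13 ] (array([556.1, 361.6]), array([48.5, 13.6]), 84.7) 0.13590511455902177
lock 105 [0.39  0.224 0.094] (array([389.9, 224.3]), array([27.9, 19.2]), 0.2)
carton rim (array([529.9,  10.1]), array([196.3, 269.7]), 84.7) 1037
scene ad 0.83 (array([ 459., -338.]), array([40.5, 81. ]), 12.3) 229
scene ad 0.72 (array([ 603.4, -236.5]), array([84. , 39.2]), 54.5) 260
rim (array([548.4, 245.4]), array([282. , 216.1]), 85.5) 668
floor (array([535.1, 202.5]), array([217.3, 270.3]), 85.4) 4873
handle 132 [0.56  0.363 0.13 ] (array([559.7, 362.7]), array([49.5, 14.4]), 83.2) 0.13657688743804133
lock 67 [0.394 0.226 0.094] (array([393.3, 226. ]), array([18.2, 27.4]), 89.5)
carton rim (array([533.8,  15. ]), array([209. , 270.4]), 85.0) 704
```

```bash
cat >> h.py <<'E'
from scipy.spatial.transform import Rotation as Ro
def delta(pos,yaw=None,tilt=0,axis=None):
    """yaw (deg) of tool y, tool down, then world tilt deg about axis. prints shift, rotvec in tool axes; picks nearer half-turn"""
    s=sensors.sense(); R=np.array(s['ee_rot']); p=np.array(s['ee_pos'])
    out=[]
    for k in (0,180):
        a=np.radians(yaw+k); y=np.array([np.cos(a),np.sin(a),0]); z=np.array([0,0,-1.]); x=np.cross(y,z)
        T=np.c_[x,y,z]
        if tilt: T=Ro.from_rotvec(np.radians(tilt)*np.array(axis)).as_matrix()@T
        rv=Ro.from_matrix(R.T@T).as_rotvec(); out.append((np.linalg.norm(rv),rv))
    dp=R.T@(np.array(pos)-p); print('d',np.round(dp,4),'|d|',round(np.linalg.norm(dp),3),'rv',[np.round(o[1],3) for o in out],'t',round(s['t'],2),'j',np.round(s['joints'],2),'w',round(s['gripper_width']*93,1))
E
python3 -c "
from h import *
delta([.391,.225,.17],85.5)"
```

```text
d [-0.3121 -0.2242  0.0486] |d| 0.387 rv [array([-0.   , -0.   , -0.206]), array([-0.   ,  0.   ,  2.935])] t 0.9 j [ 1.2   0.35  1.65 -0.    1.14 -0.08] w 93.1
```

```bash
python3 -m crank '[-0.312,-0.224,0.02,0,0,-0.206,0.06,-0.312,-0.224,0.02,0,0,-0.206,0.06,-0.312,-0.224,0.02,0,0,-0.206,0.06,-0.312,-0.224,0.02,0,0,-0.206,0.06,-0.312,-0.224,0.02,0,0,-0.206,0.06,-0.312,-0.224,0.02,0,0,-0.206,0.06,-0.312,-0.224,0.0486,0,0,-0.206,0.06,-0.312,-0.224,0.0486,0,0,-0.206,0.06]' 20; python3 -c "
from h import *
delta([.391,.225,.07],85.5)
im,d,c=shot('wrist','w1.png')"
```

```text
t: 1.9
ee_pos: [0.3905, 0.2241, 0.1689]
ee_rot: [[-0.997, 0.081, -0.003], [0.081, 0.997, -0.001], [0.003, -0.002, -1.0]]
contact_force: [-0.6, -0.9, -0.5]
gripper_width: 0.645
d [-0.0007  0.001   0.0989] |d| 0.099 rv [array([-0.002, -0.003, -0.002]), array([-5.000e-03,  2.000e-03,  3.139e+00])] t 1.9 j [ 0.42  0.24  1.95  0.    0.96 -1.07] w 60.0
```

View pics/w1.png

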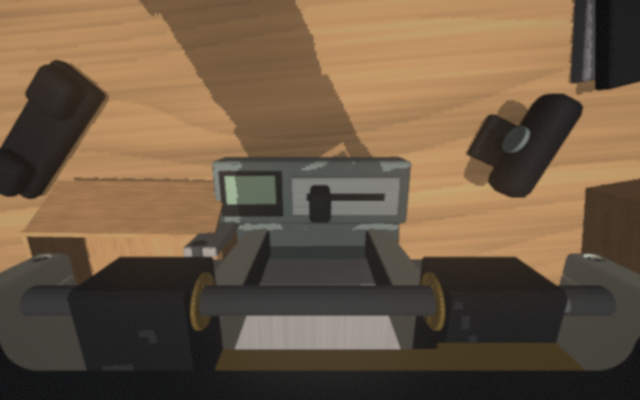

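The wrist view shows the grip at px (319,203), centred between the fingers and at the carton end of its slot, so the lock is locked. I'll go down and grip it.

```bash
python3 -m crank '[0,0.001,0.05,0,0,0,0.06,0,0.001,0.097,0,0,0,0.06,0,0.001,0.097,0,0,0,0.06,0,0.001,0.097,0,0,0,0.015,0,0.001,0.097,0,0,0,0.01,0,0.001,0.097,0,0,0,0.01,0,0.001,0.097,0,0,0,0.01]' 20
```

```text
t: 2.82
ee_pos: [0.3909, 0.2262, 0.0736]
ee_rot: [[-0.997, 0.08, -0.0], [0.08, 0.997, -0.0], [0.0, -0.0, -1.0]]
contact_force: [0.1, -0.7, -1.4]
gripper_width: 0.269
```

```bash
python3 -m crank '[0,0,0,0,0,0,0.01,0,0,0,0,0,0,0.01,0,0.015,0,0,0,0,0.01,0,0.03,0,0,0,0,0.01,0,0.045,0,0,0,0,0.01,0,0.058,0,0,0,0,0.01,0,0.062,0,0,0,0,0.01,0,0.063,0,0,0,0,0.01]' 20
```

```text
t: 3.82
ee_pos: [0.3952, 0.2853, 0.0735]
ee_rot: [[-0.997, 0.076, -0.004], [0.076, 0.997, -0.009], [0.003, -0.009, -1.0]]
contact_force: [4.1, -40.4, 18.9]
gripper_width: 0.258
```

```bash
python3 -m crank '[0,-0.001,0,0,0,0,0.05,0,-0.001,0,0,0,0,0.05,0,-0.001,-0.05,0,0,0,0.05,0,-0.001,-0.1,0,0,0,0.05,0,-0.001,-0.13,0,0,0,0.05]' 20; python3 - <<'E'
from h import *
im,d,c=shot('top','t2.png');P,u,v=pts(d,c)
L=P[(P[:,0]>.36)&(P[:,0]<.43)&(P[:,1]>.15)&(P[:,1]<.34)&(P[:,2]>.085)&(P[:,2]<.1)]; print('lock',len(L),np.round(L.mean(0),3))
im,d,c=shot('wrist','w2.png')
print(sensors.sense()['ee_pos'])
E
```

```text
t: 4.45
ee_pos: [0.396, 0.2866, 0.2059]
ee_rot: [[-0.997, 0.076, -0.001], [0.076, 0.997, -0.007], [0.001, -0.007, -1.0]]
contact_force: [0.5, 0.0, -0.1]
gripper_width: 0.538
lock 0 [nan nan nan]
[0.39683155 0.28703141 0.20650462]<stdin>:3: RuntimeWarning: Mean of empty slice.
  ret = um.true_divide(
```

View pics/w2.png

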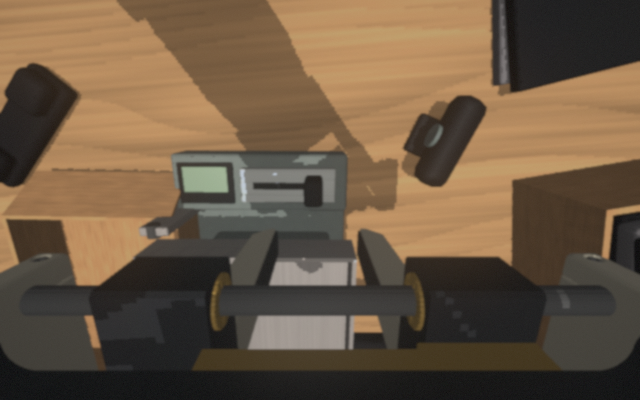

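View pics/t2.png

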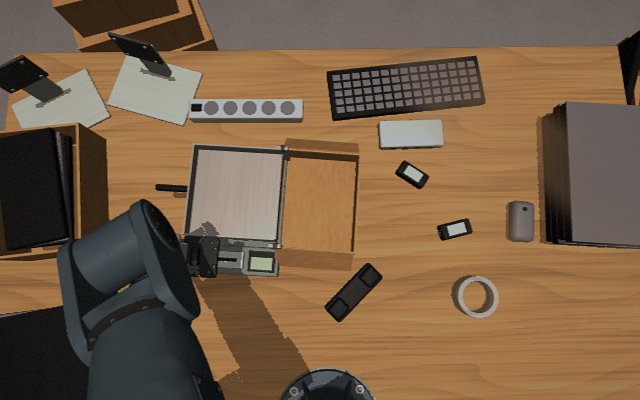

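The lock grip now sits at the far (handle) end of its slot, wrist px (314,190). On to the first adapter.

```bash
python3 -c "
from h import *
delta([.602,-.236,.2],-36.7)"
```

```text
d [-0.2443 -0.5059  0.0096] |d| 0.562 rv [array([-1.000e-03,  7.000e-03,  2.135e+00]), array([-6.000e-03, -1.000e-03, -1.006e+00])] t 4.55 j [ 0.53  0.26  1.82 -0.01  1.07 -0.96] w 49.7
```

```bash
python3 -m crank '[-0.244,-0.506,-0.02,0,0.007,2.135,0.07,-0.244,-0.506,-0.02,0,0.007,2.135,0.07,-0.244,-0.506,-0.02,0,0.007,2.135,0.07,-0.244,-0.506,-0.02,0,0.007,2.135,0.07,-0.244,-0.506,-0.02,0,0.007,2.135,0.07,-0.244,-0.506,0,0,0.007,2.135,0.07,-0.244,-0.506,0,0,0.007,2.135,0.07,-0.244,-0.506,0,0,0.007,2.135,0.07]' 25; python3 -c "
from h import *
delta([.602,-.236,.1],-36.7)"
```

```text
t: 5.55
ee_pos: [0.5798, -0.1805, 0.2101]
ee_rot: [[0.012, 1.0, -0.005], [1.0, -0.012, -0.001], [-0.001, -0.005, -1.0]]
contact_force: [0.3, -0.6, 0.7]
gripper_width: 0.753
d [-0.0551  0.0234  0.1101] |d| 0.125 rv [array([-0.004,  0.002,  0.629]), array([-0.003, -0.005, -2.513])] t 5.55 j [-0.38  0.46  1.5  -0.    1.18 -0.36] w 70.0
```

```bash
python3 -m crank '[-0.055,0.0234,0.04,-0.004,0.002,0.629,0.07,-0.055,0.0234,0.06,-0.004,0.002,0.629,0.07,-0.055,0.0234,0.08,-0.004,0.002,0.629,0.07,-0.055,0.0234,0.08,-0.004,0.002,0.629,0.07,-0.055,0.0234,0.08,-0.004,0.002,0.629,0.07]'; python3 - <<'E'
from h import *
def rect(P):
    (c,s,a)=cv2.minAreaRect((P[:,:2]*1000).astype(np.float32)); return np.round(c,1),np.round(s,1),round(a,1)
for n in ('top','wrist'):
    im,d,c=shot(n,n+'3.png');P,u,v=pts(d,c)
    if n=='top':
        L=P[(P[:,0]>.36)&(P[:,0]<.43)&(P[:,1]>.15)&(P[:,1]<.34)&(P[:,2]>.085)&(P[:,2]<.1)]; print('lock',len(L),np.round(L.mean(0),3))
    for r in trace(n,'adapter1'):
        Q,_,_=pts(d,c,r['mask']); Q=Q[(Q[:,2]>.022)&(Q[:,2]<.036)]; 
        if len(Q)>20:print(n,'ad',r['p'],rect(Q),len(Q),r['box'])
delta([.602,-.236,.007],-36.7)
E
```

```text
t: 6.18
ee_pos: [0.6021, -0.2354, 0.1286]
ee_rot: [[0.597, 0.802, -0.001], [0.802, -0.597, 0.001], [-0.0, -0.002, -1.0]]
contact_force: [0.5, 0.3, 0.8]
gripper_width: 0.753
lock 108 [0.394 0.279 0.094]
wrist ad 0.78 (array([ 604.9, -236.8]), array([79.4, 40. ]), 55.1) 3125 [295.2, 155.0, 338.7, 235.6]
wrist ad 0.64 (array([ 459.7, -337.5]), array([40.1, 79.1]), 14.1) 1600 [234.1, 314.9, 307.5, 346.7]
d [-4.00e-04 -1.00e-04  1.23e-01] |d| 0.123 rv [array([0.   , 0.   , 0.001]), array([-0.  ,  0.  , -3.14])] t 6.38 j [-0.44  0.62  1.46 -0.    1.06  0.19] w 70.3
```

View pics/wrist3.png

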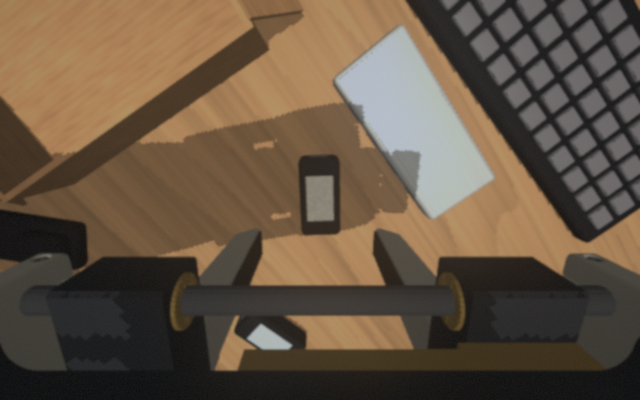

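```bash
python3 - <<'E'
from h import *
def rect(P):
    (c,s,a)=cv2.minAreaRect((P[:,:2]*1000).astype(np.float32)); return np.round(c,1),np.round(s,1),round(a,1)
for n in ('top','scene'):
    im,d,c=shot(n,n+'4.png');P,u,v=pts(d,c)
    L=P[(P[:,0]>.36)&(P[:,0]<.43)&(P[:,1]>.15)&(P[:,1]<.34)&(P[:,2]>.085)&(P[:,2]<.1)]; print('lock',len(L),np.round(L.mean(0),4),rect(L))
im=cv2.imread('pics/top4.png'); cv2.imwrite('pics/c4.png',cv2.resize(im[235:285,180:290],None,fx=7,fy=7,interpolation=cv2.INTER_CUBIC))
E
```

```text
lock 107 [0.3944 0.2796 0.0943] (array([394.4, 279.9]), array([25.6, 20.2]), 0.3)
lock 71 [0.3992 0.2817 0.0938] (array([396.6, 282.2]), array([18.5, 27.9]), 84.9)
```

View pics/c4.png

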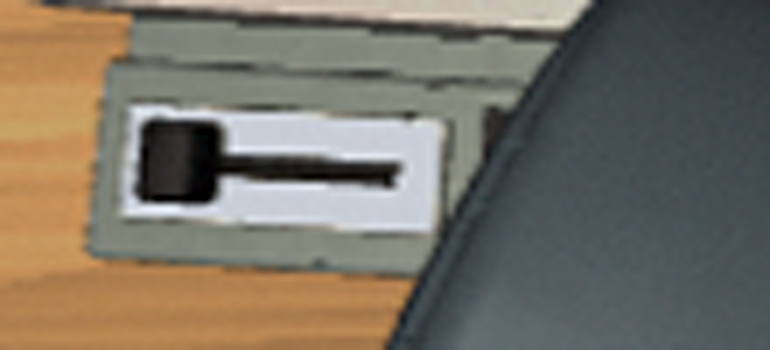

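The views put the lock travel at 55.6–56.4 mm, which is marginal against 55 mm. I'll go back and push it firmly to the end before handling any adapters.

```bash
python3 -c "
from h import *
delta([.391,.236,.2],85.5)"
```

```text
d [ 0.2523 -0.4512 -0.07  ] |d| 0.522 rv [array([-0.   ,  0.   , -2.132]), array([0.   , 0.   , 1.009])] t 6.47 j [-0.45  0.62  1.46 -0.    1.06  0.2 ] w 69.9
```

```bash
python3 -m crank '[0.02,-0.03,-0.05,0,0,-0.2,0,0.252,-0.451,-0.08,0,0,-2.132,0,0.252,-0.451,-0.08,0,0,-2.132,0,0.252,-0.451,-0.08,0,0,-2.132,0,0.252,-0.451,-0.08,0,0,-2.132,0,0.252,-0.451,-0.08,0,0,-2.132,0,0.252,-0.451,-0.08,0,0,-2.132,0,0.252,-0.451,-0.08,0,0,-2.132,0]'; python3 -c "
from h import *
delta([.391,.236,.2],85.5)"
```

```text
t: 7.48
ee_pos: [0.4083, 0.1973, 0.2078]
ee_rot: [[-0.762, 0.648, 0.001], [0.648, 0.762, 0.0], [-0.001, 0.001, -1.0]]
contact_force: [0.3, 0.3, 1.2]
gripper_width: 0.006
d [0.0383 0.0183 0.0078] |d| 0.043 rv [array([ 0.001,  0.001, -0.627]), array([ 1.000e-03, -1.000e-03,  2.515e+00])] t 7.47 j [ 0.35  0.19  1.9  -0.    1.05 -0.52] w 0.6
```

```bash
python3 -m crank '[0.038,0.018,0.008,0,0,-0.627,0,0.038,0.018,0.008,0,0,-0.627,0,0.038,0.018,0.05,0,0,-0.627,0,0.038,0.018,0.08,0,0,-0.627,0,0.038,0.018,0.105,0,0,-0.627,0,0.038,0.018,0.105,0,0,-0.627,0]'; python3 - <<'E'
from h import *
delta([.3925,.2435,.072],85.5)
im,d,c=shot('wrist','w5.png')
E
```

```text
t: 8.22
ee_pos: [0.3904, 0.2353, 0.1019]
ee_rot: [[-0.997, 0.078, -0.001], [0.078, 0.997, -0.001], [0.001, -0.001, -1.0]]
contact_force: [0.1, -0.4, 0.2]
gripper_width: 0.008
d [-0.0015  0.0084  0.0299] |d| 0.031 rv [array([-0.001, -0.001,  0.001]), array([ 2.000e-03, -2.000e-03, -3.141e+00])] t 8.22 j [ 0.44  0.36  1.99 -0.    0.8  -1.05] w 0.7
```

View pics/w5.png

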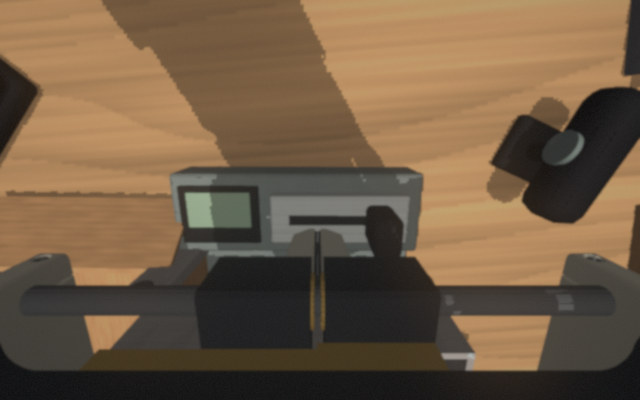

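The closed fingers at px (318,240) are carton-side of the grip (px 383,230). I'll lower and push.

```bash
python3 -m crank '[-0.001,0.004,0.029,0,0,0,0,-0.001,0.006,0.029,0,0,0,0,-0.001,0.01,0.029,0,0,0,0,-0.001,0.014,0.029,0,0,0,0]';python3 -m crank '[0,0.002,0,0,0,0,0,0,0.004,0,0,0,0,0]';python3 -m crank '[0,0.002,0,0,0,0,0,0,0.004,0,0,0,0,0]'
```

```text
t: 8.78
ee_pos: [0.3938, 0.25, 0.0751]
ee_rot: [[-0.997, 0.078, 0.002], [0.078, 0.997, 0.001], [-0.002, 0.001, -1.0]]
contact_force: [-0.0, -0.7, 0.9]
gripper_width: 0.005
t: 9.02
ee_pos: [0.3942, 0.2542, 0.0755]
ee_rot: [[-0.997, 0.078, 0.003], [0.078, 0.997, 0.001], [-0.003, 0.001, -1.0]]
contact_force: [-0.1, -0.4, -0.7]
gripper_width: 0.005
t: 9.28
ee_pos: [0.3944, 0.2577, 0.0756]
ee_rot: [[-0.997, 0.077, 0.002], [0.077, 0.997, -0.0], [-0.002, -0.0, -1.0]]
contact_force: [1.8, -13.9, 8.2]
gripper_width: 0.004
```

```bash
python3 -m crank '[0,0.002,0,0,0,0,0,0,0.003,0,0,0,0,0]';python3 -m crank '[0,0.002,0,0,0,0,0,0,0.004,0,0,0,0,0]'
```

```text
t: 9.52
ee_pos: [0.3944, 0.2583, 0.0757]
ee_rot: [[-0.997, 0.076, 0.001], [0.076, 0.997, -0.005], [-0.001, -0.005, -1.0]]
contact_force: [2.1, -27.4, 14.6]
gripper_width: 0.004
t: 9.78
ee_pos: [0.3943, 0.2588, 0.0758]
ee_rot: [[-0.997, 0.074, -0.002], [0.074, 0.997, -0.012], [0.001, -0.012, -1.0]]
contact_force: [3.7, -40.8, 21.3]
gripper_width: 0.007
```

It is hard against the stop, with 40 N building over about 1 mm. I'll back off and go to the adapter.

```bash
python3 -m crank '[0,-0.012,0,0.012,0,0,0,0,-0.012,0,0.012,0,0,0,0,-0.012,-0.06,0.012,0,0,0.03,0,-0.012,-0.12,0.012,0,0,0.07,0,-0.012,-0.14,0.012,0,0,0.07]'; python3 - <<'E'
from h import *
delta([.604,-.2365,.17],-36.2)
im,d,c=shot('wrist','w6.png')
E
```

```text
t: 10.4
ee_pos: [0.3946, 0.2497, 0.2194]
ee_rot: [[-0.997, 0.074, 0.002], [0.074, 0.997, -0.021], [-0.004, -0.021, -1.0]]
contact_force: [-0.5, 0.4, 0.1]
gripper_width: 0.278
d [-0.2445 -0.4683  0.06  ] |d| 0.532 rv [array([-0.008,  0.024,  2.129]), array([-0.021, -0.007, -1.013])] t 10.4 j [ 0.48  0.2   1.85 -0.02  1.1  -1.01] w 25.9
```

View pics/w6.png

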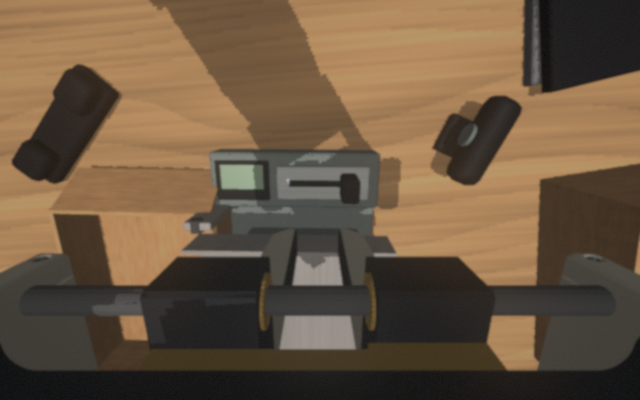

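The grip at px (349,187) is at the handle end. Moving to adapter A.

```bash
python3 -m crank '[-0.244,-0.468,0,-0.008,0.024,2.129,0.07,-0.244,-0.468,0,-0.008,0.024,2.129,0.07,-0.244,-0.468,0,-0.008,0.024,2.129,0.07,-0.244,-0.468,0,-0.008,0.024,2.129,0.07,-0.244,-0.468,0,-0.008,0.024,2.129,0.07,-0.244,-0.468,0,-0.008,0.024,2.129,0.07,-0.244,-0.468,0,-0.008,0.024,2.129,0.07,-0.244,-0.468,0,-0.008,0.024,2.129,0.07]' 25; python3 - <<'E'
from h import *
delta([.604,-.2365,.12],-36.2)
E
```

```text
t: 11.45
ee_pos: [0.5937, -0.2114, 0.229]
ee_rot: [[0.009, 1.0, -0.006], [1.0, -0.009, -0.004], [-0.004, -0.006, -1.0]]
contact_force: [1.1, 0.3, 0.1]
gripper_width: 0.75
d [-0.0245  0.0113  0.109 ] |d| 0.112 rv [array([-0.005,  0.006,  0.622]), array([-0.008, -0.006, -2.519])] t 11.45 j [-0.41  0.49  1.41 -0.01  1.24 -0.4 ] w 69.7
```

```bash
python3 -m crank '[-0.0245,0.011,0.05,-0.005,0.006,0.622,0.07,-0.0245,0.011,0.1,-0.005,0.006,0.622,0.07,-0.0245,0.011,0.1,-0.005,0.006,0.622,0.07,-0.0245,0.011,0.1,-0.005,0.006,0.622,0.07,-0.0245,0.011,0.1,-0.005,0.006,0.622,0.07]'; python3 - <<'E'
from h import *
def rect(P):
    (c,s,a)=cv2.minAreaRect((P[:,:2]*1000).astype(np.float32)); return np.round(c,1),np.round(s,1),round(a,1)
im,d,c=shot('wrist','w7.png')
for r in trace('wrist','adapter1'):
        Q,_,_=pts(d,c,r['mask']); Q=Q[(Q[:,2]>.022)&(Q[:,2]<.036)]; 
        if len(Q)>20:print('ad',r['p'],rect(Q),len(Q),r['box'])
delta([.604,-.2365,.008],-36)
E
```

```text
t: 12.08
ee_pos: [0.6038, -0.2359, 0.1279]
ee_rot: [[0.59, 0.808, -0.001], [0.808, -0.59, 0.0], [0.0, -0.001, -1.0]]
contact_force: [-0.1, 0.6, 0.5]
gripper_width: 0.755
ad 0.92 (array([ 604.6, -236.7]), array([79.1, 39.2]), 54.9) 3087 [294.8, 154.8, 338.8, 236.0]
ad 0.82 (array([ 459.7, -337.4]), array([39.6, 79. ]), 13.7) 1580 [231.4, 312.3, 304.6, 349.9]
d [-0.0002  0.0004  0.1204] |d| 0.12 rv [array([-0.   ,  0.   , -0.001]), array([0.  , 0.  , 3.14])] t 12.18 j [-0.44  0.62  1.46  0.    1.06  0.19] w 69.7
```

```bash
python3 -m crank '[0,0.0003,0.06,0,0,0,0.07,0,0.0003,0.1,0,0,0,0.07,0,0.0003,0.12,0,0,0,0.07,0,0.0003,0.121,0,0,0,0.07,0,0.0003,0.121,0,0,0,0.03,0,0.0003,0.121,0,0,0,0.03,0,0.0003,0.121,0,0,0,0.03,0,0.0003,0.121,0,0,0,0.03]' 30;python3 -m crank '[0,0,0,0,0,0,0.03,0,0,0,0,0,0,0.03]'
```

```text
t: 13.18
ee_pos: [0.6044, -0.2364, 0.0082]
ee_rot: [[0.589, 0.808, 0.001], [0.808, -0.589, -0.0], [0.0, 0.001, -1.0]]
contact_force: [-0.5, 0.9, 4.7]
gripper_width: 0.429
t: 13.42
ee_pos: [0.6043, -0.2364, 0.0082]
ee_rot: [[0.589, 0.808, 0.001], [0.808, -0.589, -0.0], [0.0, 0.001, -1.0]]
contact_force: [-0.9, 0.7, 0.7]
gripper_width: 0.429
```

```bash
python3 -m crank '[0,0,-0.05,0,0,0,0.03,0,0,-0.11,0,0,0,0.03,0,0,-0.17,0,0,0,0.03,0,0,-0.22,0,0,0,0.03,0,0,-0.22,0,0,0,0.03]'; python3 - <<'E'
from h import *
delta([.5925,.1775,.22],-4.5)
E
```

```text
t: 14.05
ee_pos: [0.6056, -0.2369, 0.2323]
ee_rot: [[0.589, 0.808, 0.007], [0.808, -0.589, -0.003], [0.001, 0.007, -1.0]]
contact_force: [0.5, 0.4, -2.6]
gripper_width: 0.428
d [ 0.3273 -0.2546  0.0109] |d| 0.415 rv [array([ 0.008,  0.001, -0.551]), array([ 1.000e-03, -1.000e-02,  2.591e+00])] t 14.05 j [-0.44  0.52  1.36  0.    1.25  0.18] w 39.8
```

```bash
python3 -m crank '[0.04,-0.031,0,0,0,-0.1,0.03,0.09,-0.07,0,0,0,-0.2,0.03,0.13,-0.101,0,0,0,-0.3,0.03,0.18,-0.14,0,0,0,-0.4,0.03,0.22,-0.171,0,0,0,-0.5,0.03,0.27,-0.21,0,0,0,-0.551,0.03,0.31,-0.241,0,0.004,0,-0.551,0.03,0.327,-0.2546,0.005,0.008,0.001,-0.551,0.03]'; python3 - <<'E'
from h import *
delta([.5925,.1775,.112],-4.5)
im,d,c=shot('wrist','w8.png')
E
```

```text
t: 15.05
ee_pos: [0.5914, 0.1796, 0.2244]
ee_rot: [[0.076, 0.997, -0.002], [0.997, -0.076, 0.0], [0.0, -0.002, -1.0]]
contact_force: [-1.0, 0.3, -2.0]
gripper_width: 0.422
d [-0.0021  0.0015  0.1124] |d| 0.112 rv [array([-0.002, -0.   ,  0.002]), array([ 0.000e+00, -3.000e-03, -3.139e+00])] t 15.05 j [0.22 0.47 1.46 0.   1.22 0.3 ] w 39.3
```

View pics/w8.png

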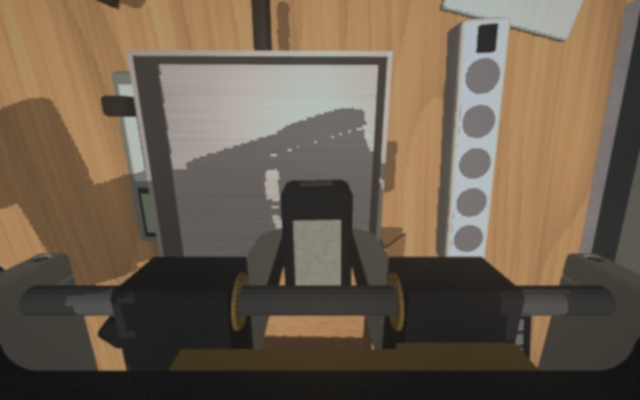

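The adapter is held over the right half of the pan, px (317,240), aligned with it. Lowering and releasing.

```bash
python3 -m crank '[-0.002,0.0015,0.05,0,0,0,0.03,-0.002,0.0015,0.09,0,0,0,0.03,-0.002,0.0015,0.107,0,0,0,0.03,-0.002,0.0015,0.112,0,0,0,0.03,-0.002,0.0015,0.1145,0,0,0,0.03,-0.002,0.0015,0.1145,0,0,0,0.03]'
```

```text
t: 15.85
ee_pos: [0.5926, 0.1786, 0.11]
ee_rot: [[0.076, 0.997, -0.002], [0.997, -0.076, 0.001], [0.001, -0.002, -1.0]]
contact_force: [-0.3, 0.1, -1.6]
gripper_width: 0.427
```

```bash
python3 -m crank '[0,0,0.0015,0,0,0,0.03,0,0,0.0015,0,0,0,0.056,0,0,0.0015,0,0,0,0.056,0,0,0.0015,0,0,0,0.056,0,0,-0.04,0,0,0,0.056,0,0,-0.1,0,0,0,0.056,0,0,-0.12,0,0,0,0.056]'; python3 - <<'E'
from h import *
delta([.459,-.3375,.2],13.5)
im,d,c=shot('wrist','w9.png')
E
```

```text
t: 16.73
ee_pos: [0.594, 0.1787, 0.234]
ee_rot: [[0.076, 0.997, 0.003], [0.997, -0.076, 0.002], [0.002, 0.003, -1.0]]
contact_force: [-0.4, 0.2, 0.2]
gripper_width: 0.604
d [-0.5251 -0.0955  0.0324] |d| 0.535 rv [array([ 0.004, -0.002, -0.312]), array([-0.003, -0.005,  2.83 ])] t 16.73 j [0.22 0.46 1.44 0.   1.23 0.29] w 56.2
```

View pics/w9.png

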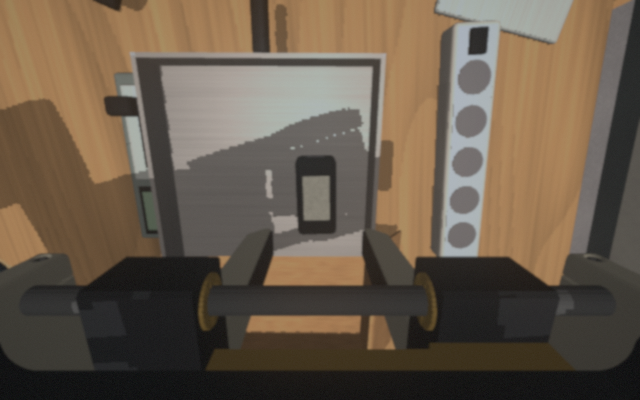

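Adapter A lies at px (316,195) in the right half of the pan. Now adapter B.

```bash
python3 -m crank '[-0.525,-0.0955,0,0.004,-0.002,-0.312,0.07,-0.525,-0.0955,0,0.004,-0.002,-0.312,0.07,-0.525,-0.0955,0,0.004,-0.002,-0.312,0.07,-0.525,-0.0955,0,0.004,-0.002,-0.312,0.07,-0.525,-0.0955,0,0.004,-0.002,-0.312,0.07,-0.525,-0.0955,0,0.004,-0.002,-0.312,0.07,-0.525,-0.0955,0,0.004,-0.002,-0.312,0.07,-0.525,-0.0955,0,0.004,-0.002,-0.312,0.07]'; python3 -m crank '[0,0,0,0,0,0,0.07]';python3 - <<'E'
from h import *
delta([.459,-.3375,.13],13.5)
E
```

```text
t: 17.77
ee_pos: [0.4668, -0.306, 0.2324]
ee_rot: [[-0.234, 0.972, 0.0], [0.972, 0.234, 0.001], [0.001, 0.001, -1.0]]
contact_force: [1.0, 0.7, 0.1]
gripper_width: 0.75
t: 17.9
ee_pos: [0.4654, -0.3091, 0.2314]
ee_rot: [[-0.23, 0.973, -0.0], [0.973, 0.23, 0.001], [0.001, -0.0, -1.0]]
contact_force: [0.6, 0.8, -0.9]
gripper_width: 0.752
d [-0.0263 -0.0127  0.1014] |d| 0.106 rv [array([-0.   , -0.001, -0.004]), array([-1.000e-03,  0.000e+00,  3.138e+00])] t 17.9 j [-0.67  0.35  1.61  0.    1.17 -0.9 ] w 69.9
```

```bash
python3 -m crank '[-0.026,-0.0127,0.03,0,0,0,0.07,-0.026,-0.0127,0.08,0,0,0,0.07,-0.026,-0.0127,0.1,0,0,0,0.07,-0.026,-0.0127,0.1,0,0,0,0.07]'; python3 - <<'E'
from h import *
def rect(P):
    (c,s,a)=cv2.minAreaRect((P[:,:2]*1000).astype(np.float32)); return np.round(c,1),np.round(s,1),round(a,1)
im,d,c=shot('wrist','w10.png')
for r in trace('wrist','adapter1'):
        Q,_,_=pts(d,c,r['mask']); Q=Q[(Q[:,2]>.022)&(Q[:,2]<.036)]; 
        if len(Q)>20:print('ad',r['p'],rect(Q),len(Q),r['box'])
im,d,c=shot('top','t10.png')
for r in trace('top','adapter1'):
        Q,_,_=pts(d,c,r['mask']); print('top ad',r['p'],np.median(Q,0))
delta([.459,-.3375,.008],13.7)
E
```

```text
t: 18.4
ee_pos: [0.4584, -0.3358, 0.1297]
ee_rot: [[-0.23, 0.973, -0.003], [0.973, 0.23, 0.003], [0.004, -0.002, -1.0]]
contact_force: [0.5, 0.1, -0.1]
gripper_width: 0.752
ad 0.97 (array([ 458.5, -337.9]), array([40. , 79.1]), 12.3) 3073 [296.6, 155.8, 337.9, 238.9]
top ad 0.9 [ 0.45522423 -0.33503941  0.02786455]
top ad 0.62 [0.58810113 0.17577497 0.12791155]
d [-0.     -0.0007  0.1245] |d| 0.125 rv [array([ 0.001,  0.001, -0.007]), array([ 1.000e-03, -1.000e-03,  3.135e+00])] t 18.6 j [-0.71  0.49  1.68  0.    0.97 -0.95] w 69.9
```

View pics/w10.png

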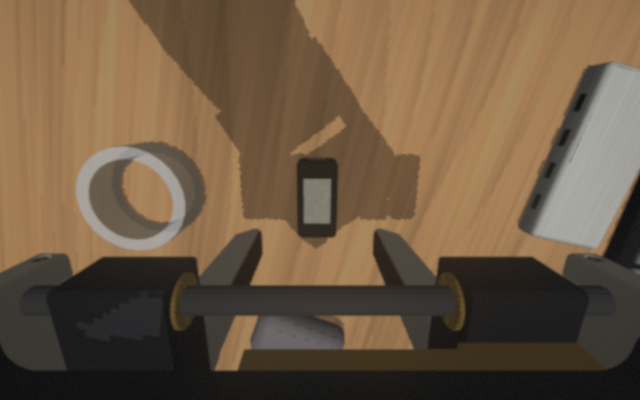

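View pics/t10.png

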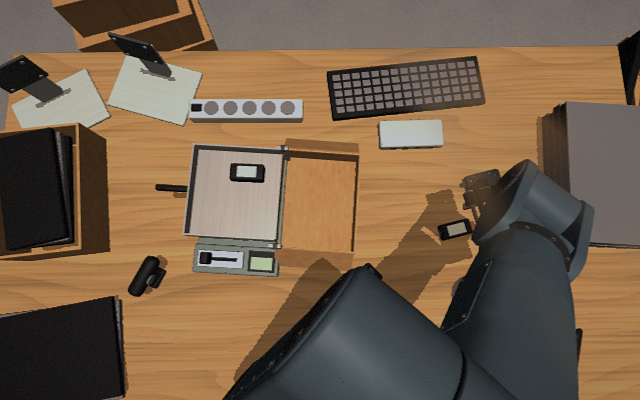

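Adapter B is centred at wrist px (317,197), and adapter A is on the pan at top px (247,172). Grasping.

```bash
python3 -m crank '[0,-0.0005,0.06,0,0,0,0.07,0,-0.0005,0.1,0,0,0,0.07,0,-0.0005,0.122,0,0,0,0.07,0,-0.0005,0.125,0,0,0,0.07,0,-0.0005,0.125,0,0,0,0.03,0,-0.0005,0.125,0,0,0,0.03,0,-0.0005,0.125,0,0,0,0.03,0,-0.0005,0.125,0,0,0,0.03]' 30;python3 -m crank '[0,0,0,0,0,0,0.03,0,0,0,0,0,0,0.03,0,0,-0.05,0,0,0,0.03,0,0,-0.11,0,0,0,0.03,0,0,-0.17,0,0,0,0.03,0,0,-0.22,0,0,0,0.03,0,0,-0.22,0,0,0,0.03]'; python3 -c "
from h import *
delta([.4928,.1853,.22],-4.5)"
```

```text
t: 19.6
ee_pos: [0.4594, -0.3376, 0.0082]
ee_rot: [[-0.23, 0.973, 0.001], [0.973, 0.23, -0.001], [-0.001, 0.001, -1.0]]
contact_force: [-0.9, 1.0, 5.7]
gripper_width: 0.432
t: 20.48
ee_pos: [0.4602, -0.3383, 0.2317]
ee_rot: [[-0.23, 0.973, 0.006], [0.973, 0.23, -0.005], [-0.006, 0.005, -1.0]]
contact_force: [-0.5, 0.6, -2.5]
gripper_width: 0.429
d [0.5022 0.1522 0.0092] |d| 0.525 rv [array([0.006, 0.006, 0.311]), array([-0.008,  0.008, -2.831])] t 20.48 j [-0.72  0.37  1.59  0.    1.17 -0.95] w 39.9
```

```bash
python3 -m crank '[0.05,0.0152,0,0,0,0.05,0.03,0.11,0.0333,0,0,0,0.1,0.03,0.17,0.0515,0,0,0,0.15,0.03,0.23,0.0697,0,0,0,0.2,0.03,0.29,0.0879,0,0,0,0.25,0.03,0.35,0.106,0,0,0,0.311,0.03,0.41,0.1242,0,0.006,0.006,0.311,0.03,0.46,0.139,0,0.006,0.006,0.311,0.03]'; python3 -c "
from h import *
delta([.4928,.1853,.20],-4.5)"
```

```text
t: 21.48
ee_pos: [0.4888, 0.1434, 0.2277]
ee_rot: [[0.078, 0.997, -0.003], [0.997, -0.078, -0.0], [-0.0, -0.003, -1.0]]
contact_force: [0.5, -0.6, -1.3]
gripper_width: 0.428
d [0.0421 0.0008 0.0277] |d| 0.05 rv [array([-0.003,  0.   ,  0.   ]), array([-0.   , -0.004, -3.141])] t 21.48 j [0.19 0.27 1.74 0.   1.13 0.27] w 39.8
```

```bash
python3 -m crank '[0.03,0.0008,0,0,0,0,0.03,0.0421,0.0008,0.01,-0.003,0,0,0.03,0.0421,0.0008,0.05,-0.003,0,0,0.03,0.0421,0.0008,0.09,-0.003,0,0,0.03,0.0421,0.0008,0.11,-0.003,0,0,0.03,0.0421,0.0008,0.118,-0.003,0,0,0.03,0.0421,0.0008,0.119,-0.003,0,0,0.03]'
```

```text
t: 22.35
ee_pos: [0.4923, 0.1847, 0.1082]
ee_rot: [[0.079, 0.997, -0.0], [0.997, -0.079, -0.001], [-0.001, -0.0, -1.0]]
contact_force: [-0.2, -0.7, -2.7]
gripper_width: 0.426
```

```bash
python3 -m crank '[0,0,0,0,0,0,0.056,0,0,0,0,0,0,0.056,0,0,0,0,0,0,0.056,0,0,-0.04,0,0,0,0.056,0,0,-0.1,0,0,0,0.056,0,0,-0.12,0,0,0,0.05]'; python3 - <<'E'
from h import *
im,d,c=shot('wrist','w11.png');im,d,c=shot('scene','s11.png')
delta([.5566,.3588,.25],-4.5)
E
```

```text
t: 23.1
ee_pos: [0.4935, 0.1851, 0.2319]
ee_rot: [[0.079, 0.997, 0.005], [0.997, -0.079, 0.001], [0.001, 0.005, -1.0]]
contact_force: [0.4, -0.4, 0.4]
gripper_width: 0.554
d [ 0.1781  0.0494 -0.019 ] |d| 0.186 rv [array([ 0.004, -0.001, -0.   ]), array([-1.000e-03, -6.000e-03,  3.141e+00])] t 23.2 j [ 0.27  0.29  1.7  -0.    1.14  0.35] w 50.7
```

View pics/w11.png

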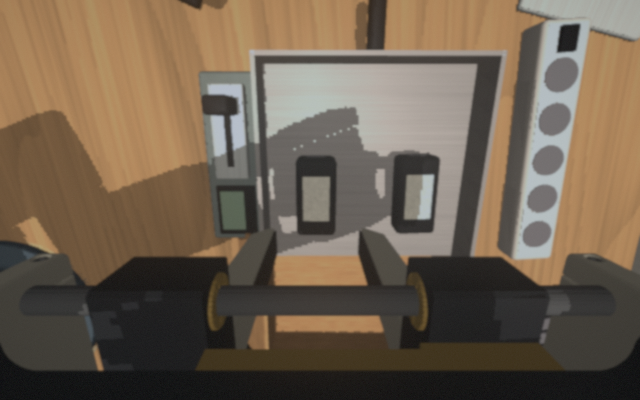

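View pics/s11.png

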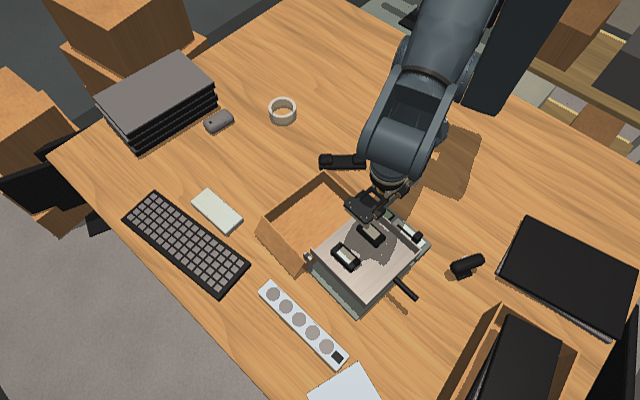

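Both adapters rest flat on the pan, wrist px (317,195) and (416,195), with the lock at its handle end. Before gripping the handle I'll check in free air that the arm reaches the 60° end pose.

```bash
cat >> h.py <<'E'
H=np.array([.5364,.1016,.1]); YS=np.array([.0785,.9969,0]); XS=np.array([.9969,-.0785,0])
def pan(th,rel=0,h=.003,r=.258):
    t=np.radians(th); p=H+YS*(r*np.cos(t)-h*np.sin(t))+np.array([0,0,1])*(r*np.sin(t)+h*np.cos(t))
    print(th,np.round(p,4)); delta(p,-4.5,th+rel,XS)
E
python3 -c "
from h import *
pan(60)"
```

```text
60 [0.5463 0.2276 0.3249]
d [ 0.0466  0.0498 -0.0941] |d| 0.116 rv [array([0.004, 1.046, 0.002]), array([-1.569,  0.006, -2.72 ])] t 23.2 j [ 0.27  0.29  1.7  -0.    1.14  0.35] w 50.7
```

```bash
python3 -m crank '[0.01,0.02,-0.06,0,0.1,0,0.05,0.02,0.03,-0.1,0,0.28,0,0.05,0.03,0.045,-0.12,0,0.45,0,0.05,0.04,0.05,-0.12,0,0.62,0,0.05,0.0466,0.05,-0.1,0,0.8,0,0.05,0.0466,0.05,-0.0941,0,0.97,0,0.05,0.0466,0.05,-0.0941,0,1.047,0,0.05,0.0466,0.05,-0.0941,0,1.047,0,0.05]'; python3 -c "
from h import *
pan(60)"
```

```text
t: 24.2
ee_pos: [0.5463, 0.2269, 0.3226]
ee_rot: [[0.041, 0.997, 0.069], [0.499, -0.081, 0.863], [0.866, -0.001, -0.5]]
contact_force: [-0.0, -0.2, 0.3]
gripper_width: 0.54
60 [0.5463 0.2276 0.3249]
d [ 0.0024 -0.     -0.0006] |d| 0.002 rv [array([ 0.002,  0.   , -0.002]), array([ 0.00e+00, -2.00e-03,  3.14e+00])] t 24.2 j [-0.11  0.35  1.75  1.09  1.34 -0.48] w 50.3
```

The end pose is fully reached. I'll follow the arc back down so the open jaws come over the handle.

```bash
python3 -c "
from h import *
for t in (52,42,32,22,14,10): pan(t)"
```

```text
52 [0.5487 0.2576 0.3052]
d [ 0.0003 -0.0001  0.0354] |d| 0.035 rv [array([ 0.001, -0.139, -0.002]), array([-2.190e-01, -2.000e-03,  3.132e+00])] t 24.2 j [-0.11  0.35  1.75  1.09  1.34 -0.48] w 50.3
42 [0.5513 0.2907 0.2749]
d [-0.0093 -0.0001  0.0793] |d| 0.08 rv [array([ 0.001, -0.314, -0.002]), array([-4.910e-01, -2.000e-03,  3.101e+00])] t 24.2 j [-0.11  0.35  1.75  1.09  1.34 -0.48] w 50.3
32 [0.5535 0.3181 0.2393]
d [-0.0264 -0.0002  0.1209] |d| 0.124 rv [array([ 0.001, -0.488, -0.002]), array([-7.590e-01, -2.000e-03,  3.047e+00])] t 24.2 j [-0.11  0.35  1.75  1.09  1.34 -0.48] w 50.3
22 [0.5551 0.339  0.1994]
d [-0.0504 -0.0002  0.1589] |d| 0.167 rv [array([ 0.001, -0.663, -0.002]), array([-1.022e+00, -2.000e-03,  2.969e+00])] t 24.2 j [-0.11  0.35  1.75  1.09  1.34 -0.48] w 50.3
14 [0.556  0.3504 0.1653]
d [-0.0742 -0.0002  0.186 ] |d| 0.2 rv [array([ 0.001, -0.803, -0.002]), array([-1.226e+00, -1.000e-03,  2.890e+00])] t 24.2 j [-0.11  0.35  1.75  1.09  1.34 -0.48] w 50.3
10 [0.5563 0.3544 0.1478]
d [-0.0874 -0.0002  0.1982] |d| 0.217 rv [array([ 0.001, -0.872, -0.002]), array([-1.326e+00, -1.000e-03,  2.846e+00])] t 24.2 j [-0.11  0.35  1.75  1.09  1.34 -0.48] w 50.3
```

```bash
python3 -m crank '[0,0,0.035,0,-0.139,0,0.05,-0.009,0,0.079,0,-0.314,0,0.05,-0.026,0,0.121,0,-0.488,0,0.05,-0.05,0,0.159,0,-0.663,0,0.05,-0.074,0,0.186,0,-0.803,0,0.05,-0.074,0,0.186,0,-0.803,0,0.05]'; python3 -c "
from h import *
im,d,c=shot('wrist','w12.png')
pan(14);pan(0)"
```

```text
t: 24.95
ee_pos: [0.555, 0.3529, 0.1637]
ee_rot: [[0.075, 0.997, 0.017], [0.968, -0.077, 0.238], [0.239, -0.001, -0.971]]
contact_force: [-0.4, 0.5, 0.2]
gripper_width: 0.538
14 [0.556  0.3504 0.1653]
d [-0.0014  0.0004 -0.0006] |d| 0.002 rv [array([-0.,  0.,  0.]), array([-0.   , -0.   , -3.141])] t 25.0 j [0.4  0.54 1.52 0.26 0.98 0.35] w 50.1
0 [0.5567 0.3588 0.103 ]
d [-0.0083  0.0004  0.0619] |d| 0.062 rv [array([-0.   , -0.244,  0.   ]), array([ 0.383, -0.   , -3.118])] t 25.0 j [0.4  0.54 1.52 0.26 0.98 0.35] w 50.1
```

View pics/w12.png

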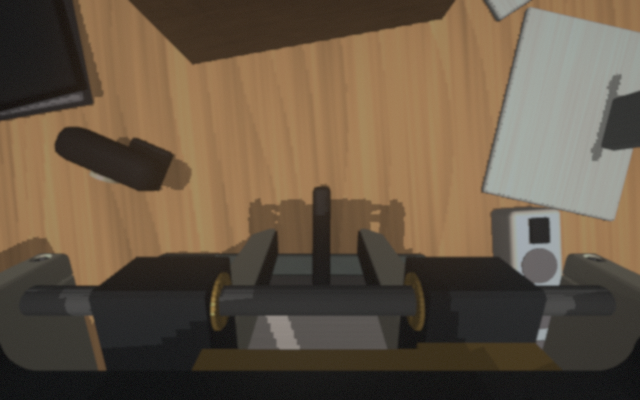

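The handle is at px (321,230), centred between the jaws. I'll lower onto it and grip.

```bash
python3 -m crank '[-0.004,0,0.03,0,-0.12,0,0.05,-0.008,0.0004,0.062,0,-0.244,0,0.05,-0.008,0.0004,0.062,0,-0.244,0,0.05,-0.008,0.0004,0.062,0,-0.244,0,0.005,-0.008,0.0004,0.062,0,-0.244,0,0.005,-0.008,0.0004,0.062,0,-0.244,0,0.005,-0.008,0.0004,0.062,0,-0.244,0,0.005]' 45; python3 -m crank '[0,0,0,0,0,0,0.005,0,0,0,0,0,0,0.005]' 45; python3 -c "
from h import *
for t in (5,10,16,22,28,34,40): pan(t)"
```

```text
t: 25.88
ee_pos: [0.5578, 0.3588, 0.1038]
ee_rot: [[0.079, 0.997, 0.003], [0.997, -0.079, 0.001], [0.001, 0.003, -1.0]]
contact_force: [22.1, -4.9, -3.1]
gripper_width: 0.157
t: 26.12
ee_pos: [0.5584, 0.3587, 0.1039]
ee_rot: [[0.079, 0.997, 0.004], [0.997, -0.079, 0.002], [0.002, 0.004, -1.0]]
contact_force: [6.4, -0.4, -3.2]
gripper_width: 0.148
5 [0.5566 0.3576 0.1255]
d [-0.0013 -0.0017 -0.0216] |d| 0.022 rv [array([ 0.004,  0.085, -0.   ]), array([ 0.134, -0.006,  3.139])] t 26.12 j [ 0.5   0.68  1.43 -0.    1.03  0.58] w 13.8
10 [0.5563 0.3544 0.1478]
d [-0.0044 -0.0016 -0.0439] |d| 0.044 rv [array([0.004, 0.173, 0.   ]), array([-0.271,  0.006, -3.13 ])] t 26.12 j [ 0.5   0.68  1.43 -0.    1.03  0.58] w 13.8
16 [0.5558 0.348  0.174 ]
d [-0.0108 -0.0015 -0.0701] |d| 0.071 rv [array([0.004, 0.277, 0.   ]), array([-0.434,  0.006, -3.111])] t 26.12 j [ 0.5   0.68  1.43 -0.    1.03  0.58] w 13.8
22 [0.5551 0.339  0.1994]
d [-0.0198 -0.0014 -0.0956] |d| 0.098 rv [array([0.004, 0.382, 0.001]), array([-0.596,  0.006, -3.084])] t 26.12 j [ 0.5   0.68  1.43 -0.    1.03  0.58] w 13.8
28 [0.5542 0.3273 0.2238]
d [-0.0315 -0.0013 -0.1199] |d| 0.124 rv [array([0.004, 0.487, 0.001]), array([-0.757,  0.006, -3.048])] t 26.12 j [ 0.5   0.68  1.43 -0.    1.03  0.58] w 13.8
34 [0.5531 0.3132 0.2468]
d [-0.0456 -0.0012 -0.143 ] |d| 0.15 rv [array([0.004, 0.591, 0.001]), array([-0.915,  0.006, -3.004])] t 26.12 j [ 0.5   0.68  1.43 -0.    1.03  0.58] w 13.8
40 [0.5518 0.2967 0.2681]
d [-0.0621 -0.0011 -0.1644] |d| 0.176 rv [array([0.004, 0.696, 0.001]), array([-1.071,  0.006, -2.952])] t 26.12 j [ 0.5   0.68  1.43 -0.    1.03  0.58] w 13.8
```

The handle is held, with the opening at 14 mm. Tipping slowly.

```bash
python3 -m crank '[-0.0003,0,-0.009,0,0.035,0,0.005,-0.0009,0,-0.018,0,0.07,0,0.005,-0.0018,0,-0.027,0,0.105,0,0.005,-0.0031,0,-0.0359,0,0.14,0,0.005,-0.0046,0,-0.0448,0,0.1745,0,0.005,-0.0065,0,-0.0536,0,0.209,0,0.005,-0.0087,0,-0.0624,0,0.244,0,0.005,-0.0111,0,-0.0711,0,0.279,0,0.005]' 45; python3 -c "
from h import *
s=sensors.sense();print(np.round(s['moment'],2))
for t in (19,22,25,28,31,34,37,40): pan(t)"
```

```text
t: 27.12
ee_pos: [0.5575, 0.3472, 0.1756]
ee_rot: [[0.075, 0.997, 0.027], [0.957, -0.079, 0.278], [0.279, 0.005, -0.96]]
contact_force: [5.7, -1.1, -5.8]
gripper_width: 0.145
[-0.45 -0.67 -0.24]
19 [0.5555 0.3438 0.1868]
d [-0.0003 -0.0017 -0.0118] |d| 0.012 rv [array([0.005, 0.049, 0.001]), array([-0.076,  0.007, -3.14 ])] t 27.12 j [0.38 0.52 1.53 0.3  0.98 0.3 ] w 13.5
22 [0.5551 0.339  0.1994]
d [-0.0015 -0.0016 -0.0252] |d| 0.025 rv [array([0.005, 0.101, 0.001]), array([-0.158,  0.007, -3.137])] t 27.12 j [0.38 0.52 1.53 0.3  0.98 0.3 ] w 13.5
25 [0.5547 0.3334 0.2118]
d [-0.0033 -0.0016 -0.0386] |d| 0.039 rv [array([0.005, 0.153, 0.001]), array([-0.24 ,  0.007, -3.131])] t 27.12 j [0.38 0.52 1.53 0.3  0.98 0.3 ] w 13.5
28 [0.5542 0.3273 0.2238]
d [-0.0059 -0.0015 -0.0519] |d| 0.052 rv [array([0.005, 0.206, 0.001]), array([-0.322,  0.007, -3.124])] t 27.12 j [0.38 0.52 1.53 0.3  0.98 0.3 ] w 13.5
31 [0.5536 0.3205 0.2355]
d [-0.0092 -0.0014 -0.065 ] |d| 0.066 rv [array([0.005, 0.258, 0.001]), array([-0.404,  0.007, -3.114])] t 27.12 j [0.38 0.52 1.53 0.3  0.98 0.3 ] w 13.5
34 [0.5531 0.3132 0.2468]
d [-0.0131 -0.0014 -0.0779] |d| 0.079 rv [array([0.005, 0.31 , 0.001]), array([-0.485,  0.007, -3.102])] t 27.12 j [0.38 0.52 1.53 0.3  0.98 0.3 ] w 13.5
37 [0.5524 0.3052 0.2577]
d [-0.0177 -0.0013 -0.0906] |d| 0.092 rv [array([0.005, 0.363, 0.002]), array([-0.566,  0.007, -3.088])] t 27.12 j [0.38 0.52 1.53 0.3  0.98 0.3 ] w 13.5
40 [0.5518 0.2967 0.2681]
d [-0.023  -0.0013 -0.103 ] |d| 0.106 rv [array([0.004, 0.415, 0.002]), array([-0.647,  0.007, -3.073])] t 27.12 j [0.38 0.52 1.53 0.3  0.98 0.3 ] w 13.5
```

```bash
python3 -m crank '[-0.0006,0,-0.0135,0,0.0524,0,0.005,-0.0018,0,-0.027,0,0.105,0,0.005,-0.0038,0,-0.0403,0,0.157,0,0.005,-0.0065,0,-0.0536,0,0.209,0,0.005,-0.0098,0,-0.0667,0,0.262,0,0.005,-0.0139,0,-0.0796,0,0.314,0,0.005,-0.0186,0,-0.0924,0,0.3665,0,0.005,-0.0239,0,-0.1048,0,0.419,0,0.005]' 45; python3 -c "
from h import *
for t in (40,60): pan(t)"
```

```text
t: 28.12
ee_pos: [0.5533, 0.294, 0.2695]
ee_rot: [[0.058, 0.997, 0.057], [0.761, -0.081, 0.644], [0.647, 0.006, -0.763]]
contact_force: [7.4, -5.1, -10.9]
gripper_width: 0.149
40 [0.5518 0.2967 0.2681]
d [ 0.001  -0.0017  0.0027] |d| 0.003 rv [array([ 0.006, -0.005,  0.002]), array([ 0.008,  0.01 , -3.139])] t 28.12 j [ 0.13  0.37  1.67  0.79  1.09 -0.17] w 13.9
60 [0.5463 0.2276 0.3249]
d [-0.0151 -0.0012 -0.0855] |d| 0.087 rv [array([0.006, 0.344, 0.003]), array([-0.537,  0.009, -3.092])] t 28.12 j [ 0.13  0.37  1.67  0.79  1.09 -0.17] w 13.9
```

```bash
python3 -m crank '[-0.0006,0,-0.0135,0,0.0524,0,0.005,-0.0018,0,-0.027,0,0.105,0,0.005,-0.0038,0,-0.0403,0,0.157,0,0.005,-0.0065,0,-0.0536,0,0.209,0,0.005,-0.0098,0,-0.0667,0,0.262,0,0.005,-0.0125,0,-0.0755,0,0.297,0,0.005,-0.016,0,-0.086,0,0.34,0,0.005,-0.016,0,-0.086,0,0.34,0,0.005]' 45; python3 -c "
from h import *
for t in (58,60): pan(t)
im,d,c=shot('scene','s13.png')"
```

```text
t: 29.12
ee_pos: [0.5478, 0.2263, 0.3235]
ee_rot: [[0.037, 0.996, 0.075], [0.502, -0.083, 0.861], [0.864, 0.006, -0.503]]
contact_force: [10.7, 8.7, -14.1]
gripper_width: 0.144
58 [0.5469 0.2354 0.3204]
d [ 0.0018 -0.0017  0.0093] |d| 0.01 rv [array([ 0.007, -0.031,  0.002]), array([ 0.049,  0.011, -3.139])] t 29.12 j [-0.11  0.35  1.75  1.09  1.34 -0.48] w 13.4
60 [0.5463 0.2276 0.3249]
d [ 0.0018 -0.0016  0.0003] |d| 0.002 rv [array([0.007, 0.004, 0.002]), array([-0.006,  0.011, -3.139])] t 29.12 j [-0.11  0.35  1.75  1.09  1.34 -0.48] w 13.4
```

View pics/s13.png

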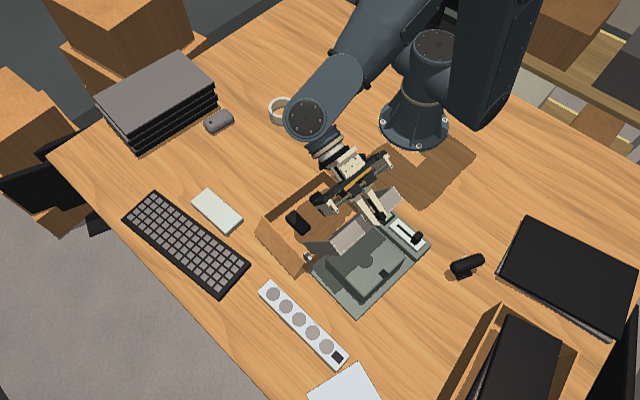

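The pan is at its stop and an adapter shows in the carton at px (297,222). Holding for more than two seconds.

```bash
R='hold'; python3 -m crank '[0,0,0,0,0,0,0.005,0,0,0,0,0,0,0.005,0,0,0,0,0,0,0.005,0,0,0,0,0,0,0.005,0,0,0,0,0,0,0.005,0,0,0,0,0,0,0.005,0,0,0,0,0,0,0.005,0,0,0,0,0,0,0.005]' 45; python3 -m crank '[0,0,0,0,0,0,0.005,0,0,0,0,0,0,0.005,0,0,0,0,0,0,0.005,0,0,0,0,0,0,0.005,0,0,0,0,0,0,0.005,0,0,0,0,0,0,0.005,0,0,0,0,0,0,0.005,0,0,0,0,0,0,0.005]' 45; python3 -m crank '[0,0,0,0,0,0,0.005,0,0,0,0,0,0,0.005,0,0,0,0,0,0,0.005]' 45;  python3 - <<'E'
from h import *
pan(60)
for n in('top','scene','wrist'):
    im,d,c=shot(n,n+'14.png')
    for r in trace(n,'adapter1'):
        Q,_,_=pts(d,c,r['mask']); print(n,round(r['p'],2),np.round(r['box']),np.round(np.median(Q,0),3))
E
```

```text
t: 30.18
ee_pos: [0.5479, 0.2263, 0.3234]
ee_rot: [[0.037, 0.996, 0.076], [0.503, -0.084, 0.86], [0.864, 0.007, -0.504]]
contact_force: [6.7, 3.9, -7.0]
gripper_width: 0.145
t: 31.18
ee_pos: [0.5479, 0.2263, 0.3235]
ee_rot: [[0.036, 0.996, 0.078], [0.503, -0.085, 0.86], [0.864, 0.008, -0.504]]
contact_force: [5.7, 4.1, -6.4]
gripper_width: 0.142
t: 31.55
ee_pos: [0.5479, 0.2263, 0.3234]
ee_rot: [[0.036, 0.996, 0.079], [0.502, -0.086, 0.86], [0.864, 0.009, -0.504]]
contact_force: [5.8, 3.0, -6.1]
gripper_width: 0.151
60 [0.5463 0.2276 0.3249]
d [ 0.0019 -0.0017  0.0002] |d| 0.003 rv [array([0.011, 0.004, 0.004]), array([-0.007,  0.018, -3.138])] t 31.55 j [-0.11  0.35  1.75  1.09  1.33 -0.48] w 14.1
scene 0.71 [286. 212. 312. 236.] [ 0.578 -0.018  0.033]
scene 0.68 [309. 192. 319. 216.] [ 0.485 -0.041  0.032]
```

View pics/top14.png

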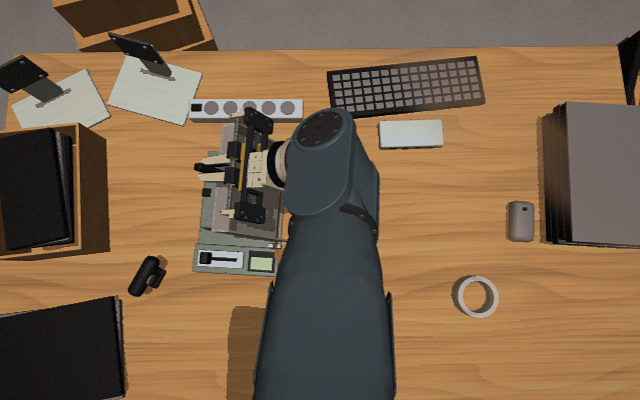

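View pics/wrist14.png

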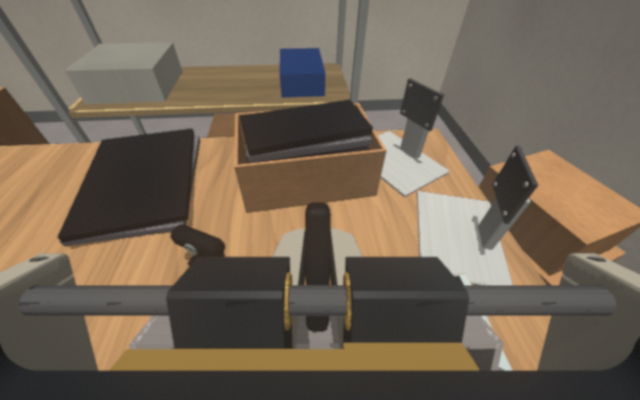

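Both adapters lie on the carton floor at z ≈ 0.033 m, the lock is still released and the pan is at its stop. Lowering.

```bash
python3 -m crank '[-0.0001,0,0.0135,0,-0.0524,0,0.005,-0.001,0,0.027,0,-0.105,0,0.005,-0.0026,0,0.0404,0,-0.157,0,0.005,-0.0048,0,0.0537,0,-0.209,0,0.005,-0.0078,0,0.0669,0,-0.262,0,0.005,-0.0114,0,0.0799,0,-0.314,0,0.005,-0.0157,0,0.0928,0,-0.3665,0,0.005,-0.0207,0,0.1053,0,-0.419,0,0.005]' 45; python3 -m crank '[-0.0001,0,0.0135,0,-0.0524,0,0.005,-0.001,0,0.027,0,-0.105,0,0.005,-0.0026,0,0.0404,0,-0.157,0,0.005,-0.0048,0,0.0537,0,-0.209,0,0.005,-0.0078,0,0.0669,0,-0.262,0,0.005,-0.0114,0,0.0799,0,-0.314,0,0.005,-0.0157,0,0.0928,0,-0.3665,0,0.005,-0.0207,0,0.1053,0,-0.419,0,0.005]' 45; python3 -c "
from h import *
for t in (12,8,4,0): pan(t)"
```

```text
t: 32.85
ee_pos: [0.5545, 0.3075, 0.2535]
ee_rot: [[0.064, 0.996, 0.056], [0.809, -0.085, 0.582], [0.585, 0.008, -0.811]]
contact_force: [-4.2, 1.3, 3.2]
gripper_width: 0.145
t: 33.85
ee_pos: [0.558, 0.3526, 0.1565]
ee_rot: [[0.081, 0.996, 0.024], [0.976, -0.084, 0.203], [0.204, 0.007, -0.979]]
contact_force: [-3.7, 1.8, 2.3]
gripper_width: 0.141
12 [0.5562 0.3526 0.1566]
d [-0.0002 -0.0019 -0.0001] |d| 0.002 rv [array([ 0.008,  0.004, -0.004]), array([ 0.006, -0.012,  3.138])] t 33.85 j [0.42 0.56 1.51 0.21 0.98 0.39] w 13.1
8 [0.5564 0.3559 0.1389]
d [-0.0005 -0.002   0.0179] |d| 0.018 rv [array([ 0.008, -0.066, -0.004]), array([-0.103, -0.012,  3.136])] t 33.85 j [0.42 0.56 1.51 0.21 0.98 0.39] w 13.1
4 [0.5566 0.358  0.121 ]
d [-0.0021 -0.0021  0.0358] |d| 0.036 rv [array([ 0.007, -0.136, -0.004]), array([-0.213, -0.012,  3.13 ])] t 33.85 j [0.42 0.56 1.51 0.21 0.98 0.39] w 13.1
0 [0.5567 0.3588 0.103 ]
d [-0.005  -0.0023  0.0536] |d| 0.054 rv [array([ 0.007, -0.205, -0.005]), array([-0.322, -0.011,  3.12 ])] t 33.85 j [0.42 0.56 1.51 0.21 0.98 0.39] w 13.1
```

```bash
python3 -m crank '[-0.0001,0,0.0135,0,-0.0524,0,0.005,-0.001,0,0.027,0,-0.105,0,0.005,-0.0026,0,0.0404,0,-0.157,0,0.005,-0.0045,0,0.051,0,-0.197,0,0.005,-0.005,0,0.0525,0,-0.205,0,0.005,-0.005,0,0.0525,0,-0.205,0,0.005]' 45; python3 -m crank '[0,0,0,0,0,0,0.005,0,0,0,0,0,0,0.045,0,0,0,0,0,0,0.045,0,0,0,0,0,0,0.045]';python3 -c "
from h import *
pan(0); pan(14)"
```

```text
t: 34.6
ee_pos: [0.5585, 0.3589, 0.1058]
ee_rot: [[0.083, 0.997, 0.007], [0.997, -0.083, 0.002], [0.002, 0.006, -1.0]]
contact_force: [-2.4, 1.1, 8.0]
gripper_width: 0.146
t: 35.1
ee_pos: [0.5584, 0.3589, 0.1057]
ee_rot: [[0.083, 0.997, 0.006], [0.997, -0.083, 0.001], [0.002, 0.006, -1.0]]
contact_force: [-0.0, 0.6, -0.8]
gripper_width: 0.421
0 [0.5567 0.3588 0.103 ]
d [-0.0002 -0.0017  0.0027] |d| 0.003 rv [array([ 0.006, -0.002, -0.005]), array([-3.000e-03, -1.000e-02,  3.137e+00])] t 35.1 j [ 0.5   0.67  1.43 -0.    1.03  0.59] w 39.2
14 [0.556  0.3504 0.1653]
d [-0.0085 -0.0013 -0.0597] |d| 0.06 rv [array([ 0.007,  0.242, -0.004]), array([ 0.379, -0.01 ,  3.114])] t 35.1 j [ 0.5   0.67  1.43 -0.    1.03  0.59] w 39.2
```

```bash
python3 -m crank '[0,0,-0.04,0,0,0,0.045,0,0,-0.1,0,0,0,0.045,0,0,-0.15,0,0,0,0.045,0,0,-0.15,0,0,0,0.045]'; python3 - <<'E'
from h import *
for n in('top','scene'):
    im,d,c=shot(n,n+'15.png'); P,u,v=pts(d,c)
    for r in trace(n,'adapter1'):
        Q,_,_=pts(d,c,r['mask']); Q=Q[Q[:,2]>.028]; 
        print(n,round(r['p'],2),np.round(r['box']),np.round(np.median(Q,0),3),[np.round(x) for x in cv2.minAreaRect((Q[:,:2]*1000).astype(np.float32))])
    rim=P[(P[:,0]>.43)&(P[:,0]<.68)&(P[:,1]>.12)&(P[:,1]<.32)]; print('floor/rim z',np.round(np.percentile(rim[:,2],[5,50,95]),3))
delta([.391,.316,.2],85.5)
E
```

```text
t: 35.6
ee_pos: [0.5587, 0.3594, 0.2602]
ee_rot: [[0.083, 0.996, 0.013], [0.997, -0.083, 0.005], [0.006, 0.012, -1.0]]
contact_force: [0.9, -0.5, -1.0]
gripper_width: 0.48
top 0.92 [309. 215. 344. 236.] [ 0.474 -0.015  0.033] [array([474., -15.]), array([80., 40.]), np.float64(82.0)]
top 0.64 [319. 179. 347. 194.] [ 0.571 -0.023  0.033] [array([572., -23.]), array([78., 40.]), np.float64(86.0)]
floor/rim z [0.098 0.382 0.623]
scene 0.72 [306. 192. 332. 215.] [ 0.478 -0.013  0.033] [array([476., -14.]), array([82., 39.]), np.float64(83.0)]
scene 0.56 [284. 210. 311. 234.] [ 0.576 -0.02   0.034] [array([574., -22.]), array([80., 40.]), np.float64(85.0)]
floor/rim z [0.009 0.103 0.618]
d [-0.056  -0.162   0.0533] |d| 0.18 rv [array([ 0.003,  0.003, -1.576]), array([ 0.003, -0.003,  1.566])] t 35.8 j [ 0.5   0.53  1.29 -0.    1.32  0.59] w 44.8
```

View pics/top15.png

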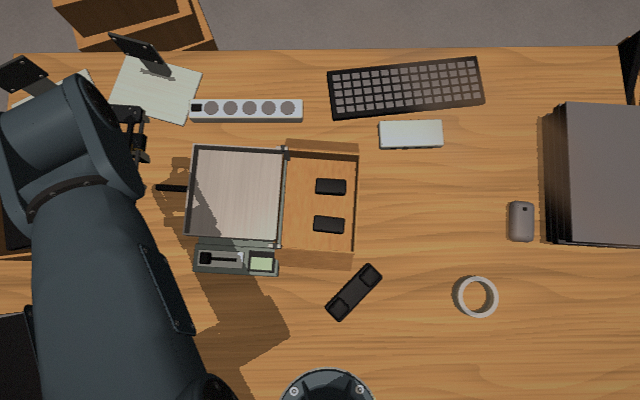

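View pics/scene15.png

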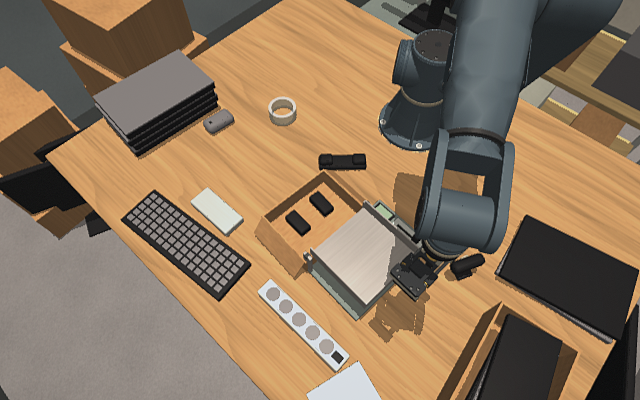

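Both adapters lie flat in the carton, top px (330,186) and (328,225), and the pan is level. Next I push the lock back from its handle side.

```bash
python3 -m crank '[-0.03,-0.05,0,0.003,0.003,-0.18,0,-0.036,-0.1,0,0.003,0.003,-0.36,0,-0.036,-0.162,0,0.003,0.003,-1.576,0,-0.036,-0.162,0,0.003,0.003,-1.576,0,-0.036,-0.162,0,0.003,0.003,-1.576,0,-0.036,-0.162,0,0.003,0.003,-1.576,0,-0.036,-0.162,0,0.003,0.003,-1.576,0,-0.036,-0.162,0.03,0.003,0.003,-1.576,0]' 30; python3 -m crank '[0,0,0,0,0,-0.16,0,0,0,0,0,0,-0.16,0]'; python3 -c "
from h import *
delta([.3985,.328,.11],85.5)
im,d,c=shot('wrist','w16.png')"
```

```text
t: 36.8
ee_pos: [0.393, 0.3363, 0.2233]
ee_rot: [[-0.987, 0.162, 0.001], [0.162, 0.987, 0.002], [-0.001, 0.002, -1.0]]
contact_force: [-0.2, 0.6, -0.1]
gripper_width: 0.007
t: 37.05
ee_pos: [0.3926, 0.336, 0.2221]
ee_rot: [[-1.0, 0.004, -0.0], [0.004, 1.0, 0.0], [0.0, 0.0, -1.0]]
contact_force: [0.0, 0.2, -0.2]
gripper_width: 0.003
d [-0.006  -0.008   0.1121] |d| 0.113 rv [array([ 0.   , -0.   ,  0.074]), array([ 1.000e-03,  1.000e-03, -3.067e+00])] t 37.05 j [ 0.62  0.29  1.73  0.    1.12 -0.95] w 0.3
```

View pics/w16.png

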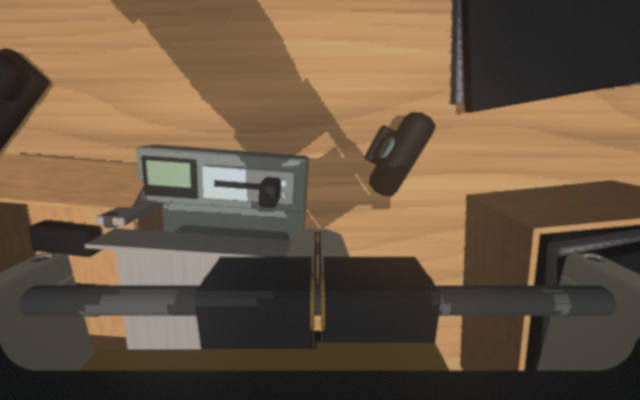

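The grip is at px (270,190), left of the closed fingers at px (318,240). Lowering.

```bash
python3 -m crank '[-0.006,-0.008,0.05,0,0,0.074,0,-0.006,-0.008,0.1,0,0,0.074,0,-0.006,-0.008,0.1121,0,0,0.074,0,-0.006,-0.008,0.1121,0,0,0.074,0]'; python3 -c "
from h import *
delta([.397,.320,.072],85.5)
im,d,c=shot('wrist','w17.png')"
```

```text
t: 37.6
ee_pos: [0.399, 0.3284, 0.1109]
ee_rot: [[-0.997, 0.082, -0.0], [0.082, 0.997, 0.001], [0.0, 0.001, -1.0]]
contact_force: [-0.8, 0.3, 0.6]
gripper_width: 0.001
d [ 0.0013 -0.0086  0.0389] |d| 0.04 rv [array([ 0.001, -0.   , -0.004]), array([-0.000e+00, -1.000e-03,  3.138e+00])] t 37.6 j [ 0.6   0.43  1.83  0.    0.87 -0.89] w 0.1
```

View pics/w17.png

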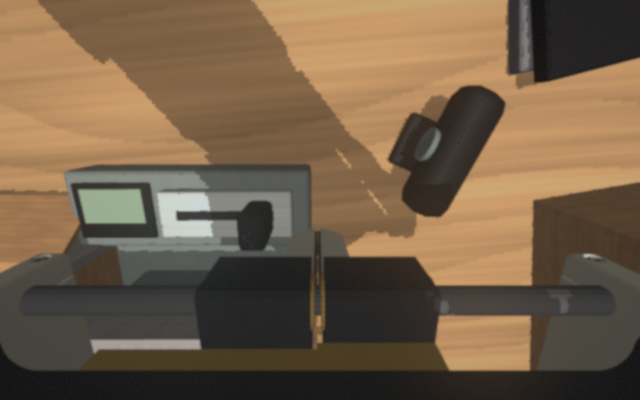

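```bash
python3 -m crank '[0.001,-0.004,0.039,0,0,0,0,0.001,-0.004,0.039,0,0,0,0,0.001,-0.012,0.039,0,0,0,0,0.001,-0.022,0.039,0,0,0,0,0.001,-0.034,0.039,0,0,0,0,0.001,-0.046,0.039,0,0,0,0,0.001,-0.058,0.039,0,0,0,0,0.001,-0.066,0.039,0,0,0,0]'; python3 -m crank '[0,-0.004,0,0,0,0,0,0,-0.006,0,0,0,0,0]'
```

```text
t: 38.65
ee_pos: [0.3931, 0.2623, 0.0727]
ee_rot: [[-0.997, 0.082, 0.002], [0.082, 0.997, 0.002], [-0.001, 0.002, -1.0]]
contact_force: [1.3, 2.6, 1.4]
gripper_width: 0.006
t: 38.9
ee_pos: [0.3926, 0.2561, 0.0727]
ee_rot: [[-0.997, 0.082, 0.001], [0.082, 0.997, 0.002], [-0.001, 0.002, -1.0]]
contact_force: [0.9, 2.7, 1.0]
gripper_width: 0.005
```

```bash
python3 -m crank '[0,-0.004,0,0,0,0,0,0,-0.005,0,0,0,0,0]'; python3 -m crank '[0,-0.003,0,0,0,0,0,0,-0.004,0,0,0,0,0]'; python3 -m crank '[0,-0.003,0,0,0,0,0,0,-0.004,0,0,0,0,0]'
```

```text
t: 39.15
ee_pos: [0.3922, 0.251, 0.0727]
ee_rot: [[-0.997, 0.082, 0.001], [0.082, 0.997, 0.002], [-0.001, 0.002, -1.0]]
contact_force: [0.2, 2.1, 0.1]
gripper_width: 0.003
t: 39.4
ee_pos: [0.392, 0.2474, 0.0727]
ee_rot: [[-0.997, 0.083, 0.002], [0.083, 0.997, 0.003], [-0.002, 0.003, -1.0]]
contact_force: [-0.6, 10.0, 1.0]
gripper_width: -0.002
t: 39.65
ee_pos: [0.3922, 0.2463, 0.0731]
ee_rot: [[-0.996, 0.085, 0.004], [0.085, 0.996, 0.009], [-0.003, 0.009, -1.0]]
contact_force: [-3.2, 33.4, -5.6]
gripper_width: 0.003
```

The lock is at its stop, with the force up from 2 N to 33 N. Backing away, then a last check.

```bash
python3 -m crank '[0,0.012,0,0,0,0,0,0,0.012,0,0,0,0,0,0,0.012,-0.05,0,0,0,0,0,0.03,-0.1,0,0,0,0,0,0.08,-0.15,0,0,0,0,0.04,0.13,-0.17,0,0,0,0,0.08,0.18,-0.17,0,0,0,0,0.08,0.18,-0.17,0,0,0,0]'; python3 - <<'E'
from h import *
for n in('top','scene'):
    im,d,c=shot(n,n+'18.png');P,u,v=pts(d,c)
    L=P[(P[:,0]>.36)&(P[:,0]<.43)&(P[:,1]>.15)&(P[:,1]<.34)&(P[:,2]>.085)&(P[:,2]<.1)]; print('lock',len(L),np.round(L.mean(0),4))
    for r in trace(n,'adapter1'):
        Q,_,_=pts(d,c,r['mask']); print(n,round(r['p'],2),np.round(np.median(Q,0),3))
    rim=P[(P[:,0]>.45)&(P[:,0]<.64)&(P[:,1]>.12)&(P[:,1]<.29)]; print('floor z',np.round(np.percentile(rim[:,2],[5,50,95]),3))
s=sensors.sense();print(s['contact_force'],s['ee_pos'])
E
```

```text
t: 40.65
ee_pos: [0.3253, 0.4325, 0.2444]
ee_rot: [[-0.997, 0.082, 0.004], [0.082, 0.997, 0.008], [-0.003, 0.008, -1.0]]
contact_force: [0.5, -0.5, -0.3]
gripper_width: 0.009
lock 108 [0.3899 0.2204 0.0939]
top 0.72 [ 0.473 -0.016  0.033]
top 0.57 [ 0.571 -0.024  0.033]
floor z [0.098 0.1   0.103]
lock 65 [0.3942 0.2223 0.094 ]
scene 0.61 [ 0.577 -0.018  0.033]
scene 0.55 [ 0.481 -0.01   0.033]
floor z [0.096 0.101 0.104]
[-0.09245417 -0.11480138 -1.09505102] [0.32758564 0.42981752 0.2439547 ]
```

View pics/top18.png

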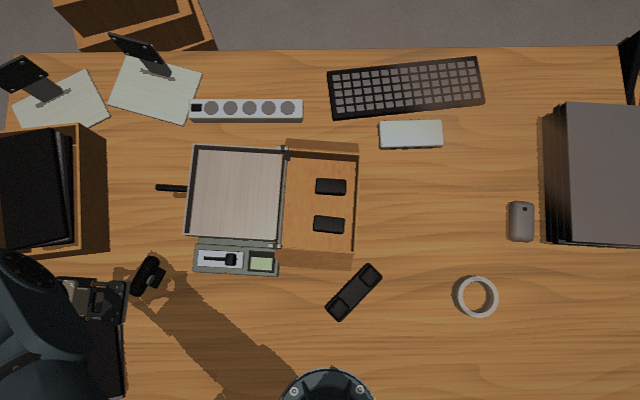

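The top view shows both adapters in the carton, the pan level, the lock grip at px (231,259) at its carton end, and the other items where they were. Handing in.

```bash
python3 -c "
from h import *
print(robot.close_job())"
```

```text
the job is handed in; nothing more can be done
None
```

The job is done and handed in at about 41 s of robot time; the hand-in reports no verdict. I found two adapters on the bench and did every step in the order you gave.

- **Unlock:** I gripped the lock and slid it, then pushed it hard against its released stop. The second push was because the cameras put the first slide at only about 56 mm, marginal against the 55 mm limit. A last comparison suggests the lock started about 4 mm off its locked end, which would explain the short reading.
- **Load:** Both adapters were laid flat, side by side, on the level pan and let go.
- **Tip:** I lifted the pan by its handle to the 60° stop and held it there for about 2.4 s. Both adapters slid into the carton.
- **Lower and lock:** I lowered the pan and saw both adapters in the carton. I then pushed the lock back to its locked stop, where the force rose from about 2 N to 33 N.

In the last camera check, both adapters lay flat on the carton floor, their tops 33 mm above the table, so well below the rim. The pan floor was level at 100 mm. The lock grip was at its locked end, with 59–60 mm of travel between the two ends. The other things on the bench looked unmoved in the picture, though I did not measure them. The arm was clear of everything, and no check failed.

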